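# Lock the parts turntable and sort the bracket pairs into its bins

## Task

Get the parts turntable ready for loading: turn it by its upright black handle until the hole in its lug stands over the hole in the fixed ear of its foot, and push the black-knobbed lock pin from the steel block down through both until its collar sits on the lug. Only then put every left-hand bracket into the bin on your left and every right-hand one into the bin on your right, as seen from the robot across the lug (lying on its base with the tall wall away from you, a left-hand bracket has its closed end on your left). Check that all brackets end up in their bins, and leave the other things on the bench where they are.

Things in the scene. Friction and masses are not known exactly. Their poses are not given: they have to be found in the camera images.
- turntable (a joint): turntable angle in rad, counter-clockwise from above; 0: the lug's hole is exactly over the ear's. Starts at 0.6 to 1.3, stops at -1.9 and 1.9, stays where left (drag 0.25 N m, 2 N at the handle; the pin's taper can draw it the last 3 mm into line). White disc 290 mm across, top 58 mm above the table, with two equal grey bins
- turntable_foot: grey cast foot of the turntable, fixed to the bench; origin on the upright turning axis at table height, its -x axis points to the ear (roughly towards the robot), z up
- lug_hole (a point): centre of the hole in the turntable's lug, at its top face (58 mm above the table). The lug is a steel tongue on the disc's rim, 44 mm wide, 10 mm thick; vertical through hole 14 mm across, 170 mm from the turning axis; turns with the disc
- ear_hole (a point): centre of the hole in the fixed ear, at its top face (46 mm above the table, 2 mm below the lug's underside). Steel plate 44 x 44 x 18 mm, through hole 14 mm across, 170 mm from the turning axis, on the side that faces the robot
- handle (a point): grip point of the turntable's handle, a round black post 20 mm across upright, 58 to 104 mm above the table. The point is on its axis, 83 mm above the table, on the disc between bin and rim (21 mm clear of the bin's wall), 129 mm from the turning axis, 30 degrees clockwise (from above) from the lug
- bin_left (a point): centre of the inner floor (62 mm above the table) of the bin on the left, seen from the robot across the lug, once the holes are in line. Inside 156 mm long (its x, pointing away from the lug), 88 mm wide (its y), 42 mm deep, walls 4 mm, rim 104 mm above the table; 54 mm left of the turning axis; turns with the disc
- bin_right (a point): the same for the bin on the right, equal in size and look, 54 mm to the other side of the turning axis
- lock_pin: lock pin, upright in the drilled steel block at the start. Origin at its lower tip, z up along it. Steel shank 12 mm across, 36 mm long, with a tapered nose (5 mm across at the tip, full 7 mm up); collar 25 mm across at 36 to 40 mm from the tip; round black knob to grip, 22 mm across, at 40 to 70 mm. 0.09 kg
- pin_collar (a point): centre of the underside of the pin's collar, 36 mm above its tip; level with the lug's top face when the pin is home
- block_hole (a point): mouth of the hole where the pin is parked at the start, on top of the fixed steel block, 50 x 70 mm and 40 mm tall; hole 14 mm across, right through
- bracket_l1: plain aluminium angle bracket, LEFT-HAND (tall wall away from you: closed end on your left), base down; None if absent. Base 64 (x) x 36 (y) x 6 mm; origin at the centre of its underside. A wall 10 mm thick stands along the whole +y edge (y 8 to 18 mm), top 32 mm up: grip it there. An equally tall 6 mm wall closes the -x end; the other end and the -y side are open. 0.1 kg
- bracket_l2: plain aluminium angle bracket, LEFT-HAND (tall wall away from you: closed end on your left), base down; None if absent. Base 64 (x) x 36 (y) x 6 mm; origin at the centre of its underside. A wall 10 mm thick stands along the whole +y edge (y 8 to 18 mm), top 32 mm up: grip it there. An equally tall 6 mm wall closes the -x end; the other end and the -y side are open. 0.1 kg
- bracket_l3: plain aluminium angle bracket, LEFT-HAND (tall wall away from you: closed end on your left), base down; None if absent. Base 64 (x) x 36 (y) x 6 mm; origin at the centre of its underside. A wall 10 mm thick stands along the whole +y edge (y 8 to 18 mm), top 32 mm up: grip it there. An equally tall 6 mm wall closes the -x end; the other end and the -y side are open. 0.1 kg
- bracket_r1: plain aluminium angle bracket, RIGHT-HAND (tall wall away from you: closed end on your right), base down; None if absent. Base 64 (x) x 36 (y) x 6 mm; origin at the centre of its underside. A wall 10 mm thick stands along the whole +y edge (y 8 to 18 mm), top 32 mm up: grip it there. An equally tall 6 mm wall closes the +x end; the other end and the -y side are open. 0.1 kg
- bracket_r2: plain aluminium angle bracket, RIGHT-HAND (tall wall away from you: closed end on your right), base down; None if absent. Base 64 (x) x 36 (y) x 6 mm; origin at the centre of its underside. A wall 10 mm thick stands along the whole +y edge (y 8 to 18 mm), top 32 mm up: grip it there. An equally tall 6 mm wall closes the +x end; the other end and the -y side are open. 0.1 kg
- bracket_r3: plain aluminium angle bracket, RIGHT-HAND (tall wall away from you: closed end on your right), base down; None if absent. Base 64 (x) x 36 (y) x 6 mm; origin at the centre of its underside. A wall 10 mm thick stands along the whole +y edge (y 8 to 18 mm), top 32 mm up: grip it there. An equally tall 6 mm wall closes the +x end; the other end and the -y side are open. 0.1 kg
- flux_jar: bystander: round flux jar with a black screw lid, 44 mm across, 36 mm tall; origin at the centre of its underside
- heat_sink: bystander: finned dark heat sink, 40 x 40 x 28 mm; origin at the centre of its underside
- solder_spool: bystander: spool of solder wire standing on end, 54 mm across, 40 mm tall; origin at the centre of its underside
- screwdriver: bystander: black-handled screwdriver, 170 mm long, lying; origin under its middle
There are look-alikes about, which are no part of the job. What is shaped like the bracket_l3 but purple or turquoise is not meant.

How it is judged:
By the outcome, as a careful person would: the job done as asked, in the order asked, and still so for the second after the job is handed in, with the robot touching nothing.
Of bracket_l1, bracket_l2, bracket_l3, bracket_r1, bracket_r2, bracket_r3 only 4 to 6 are there at a start; the rules pass over those that are not, and their reading is None.
At some moment in a run one of bracket_l1, bracket_l2, bracket_l3, bracket_r1, bracket_r2, bracket_r3 may be knocked a few centimetres aside while the robot is not near it.
It also fails if it takes over 210 s, if anything falls off the work surface, if the arm or the gripper's body presses on something with over 40 N, if the wrist force passes 120 N, or if a joint passes its speed limit or range.

## Robot

A 6-joint arm with a two-finger parallel gripper is mounted at the origin on the work surface. World frame = base frame: x ahead of the robot, y to its left, z up, the work surface at z = 0. Lengths are in mm, angles in rad, forces in N, time in s.
With the tool pointing down it reaches from about 275 to 750 mm from the base axis. Payload 10.2 kg.
Tool frame: the origin (TCP) lies midway between the tips of the shut fingers; the grasp point (between the pads) lies 19 mm behind it (ctrl.tcp_to_grasp is the z of the grasp point in the tool frame, in mm); z points along the fingers, y is the direction in which the jaws open and shut (so a half turn about z gives the same grasp; the last joint's range is limited). The gripper opens to 85 mm and grips with 20 to 120 N. Pads are 22 mm wide; open, the fingers measure 114 mm over their backs; the gripper's body (76 mm by 85 mm) begins 54 mm behind the grasp point. The pads swing forward as they close: fully open they stand 13 mm farther back than shut.
Start: joints at [-0.223, 0.313, 1.498, -0, 1.331, -0.223], TCP at [525.006, -0.013, 231.294] pointing down, gripper open.
Joint ranges: [-2.94, 2.94], [-0.97, 2.17], [0.19, 2.56], [-1.23, 4.37], [0.02, 3.11], [-2.88, 2.88]. Speed limits (rad/s): [2.39, 2.39, 3.01, 3.14, 3.14, 3.14].

## Interface

Orientations are given as a unit quaternion [w, x, y, z].
In Python, from rig import sensors, capture, order, ctrl gives the robot as it stands. The module is installed in compiled form; this text tells all that it offers.
- The arm moves only by the tool play_rows, never from a script. Its argument "deltas" is a list of rows, each a list of 7 numbers: the shift along the world's x, y, z in units of 40 mm (1.0 is 40 mm), then the turn, a rotation vector about the world's x, y, z in units of 6 degrees (1.0 is 6 degrees), then the opening, from -1 (shut) to 1 (fully open). A call has 1 to 8 rows; each row shifts and turns the commanded pose from where the row before left it; what a row does not reach is not made up. A row lasts 1/12 s, in which the tool goes at most 41.7 mm and 7.16 degrees, less where a joint would pass 70% of its speed; a pose out of reach is approached as far as the arm can. A call is refused whole if a number of a shift passes 1 or a number of a turn 1, either way. A call with a gripper value outside its range is refused whole. The fingers move at their own pace and stop on an object; "squeeze" is the grip in N (left out, the last holds). Time passes only in rows, so rows that do not move let the fingers close. It gives the time, the measured TCP pose, the force and the opening at its end, in the units of the state.
- sensors.sense(): the state, without advancing time (a new reading comes with each control period).
- capture(name): name is "scene" or "side" or "wrist"; returns a dict with "pixels" (420x560x3 uint8, red, green, blue), "z_map" (420x560 float32, mm along the optical axis (not along the pixel's ray), 0 where there is no reading), "fx", "fy", "cx", "cy" (pixels), "eye" and "rotation" of the camera in the world; the wrist camera has in their place "tool_from_camera" (4x4, takes a point from camera to tool coordinates, whose origin is the TCP and whose axes are the flange's). Camera axes: x right, y down, z forward; pixel columns grow to the right and rows downward; lengths in mm; the calibration is good to about 2 mm. The wrist camera is an equidistant fisheye: a pixel r from the principal point sees the ray r / f radians off the axis. A picture is of the moment at which its call begins: read the wrist's pose just before it.
- order.finish_job(): hands the job in, once; it reports no verdict.
The state is a dict: "time_s": time; "joints": joint angles; "dq": joint speeds; "tau": joint torques, N m; "eef_pos": TCP position; "ee_rot": TCP orientation; "force": force on the tool from outside, world axes, zero at the start; "wrist_torque": the same for the moment, N m; "grip_width": opening from 0.0 (shut) to 1.0 (fully open).
Only numpy, scipy, OpenCV 4.12 (cv2) and the standard library are available. Lean on these libraries where they do the work, as an engineer would, in place of code of your own. Each camera call takes 0.05 s, during which the arm holds its last target. There are 200 camera calls.

## Working session

There is one attempt and no reset: what is moved stays moved. The work goes in short steps, Python scripts to look and compute and a tool call to move; the robot and the scene stay as the last step left them, time stands still between calls to the robot, and variables do not carry over. Pictures are saved under pics/ and viewed, about 12 in all and at most 16, crops included, and the job is handed in when it is done.

Besides the shell and the picture viewer there is one more tool, called after "Emit:" as name(argument=value, ...) on one line, values as JSON. play_rows: Moves the arm, as the interface text tells. Its arguments: {"type":"object","properties":{"deltas":{"type":"array","items":{"type":"array","items":{"type":"number"}}},"squeeze":{"type":"number"}},"required":["deltas"]}

```bash
mkdir -p pics
cat > h.py <<'E'
import numpy as np, cv2
from rig import sensors, capture, order, ctrl
from scipy.spatial.transform import Rotation as R
def snap(name,fn):
    s=sensors.sense(); c=capture(name); c['s']=s; c['name']=name
    cv2.imwrite('pics/'+fn+'.png',c['pixels'][:,:,::-1]); np.save('pics/'+fn+'.npy',c,allow_pickle=True); return c
def load(fn): return np.load('pics/'+fn+'.npy',allow_pickle=True).item()
def rays(c,uv):
    uv=np.atleast_2d(np.float64(uv)); x=(uv[:,0]-c['cx'])/c['fx']; y=(uv[:,1]-c['cy'])/c['fy']
    if c['name']=='wrist':
        r=np.hypot(x,y)+1e-12; d=np.c_[np.sin(r)*x/r,np.sin(r)*y/r,np.cos(r)]
        T=np.array(c['tool_from_camera']); q=c['s']['ee_rot']; Rt=R.from_quat([q[1],q[2],q[3],q[0]]).as_matrix()
        return Rt@T[:3,3]+np.array(c['s']['eef_pos']), d@(Rt@T[:3,:3]).T
    d=np.c_[x,y,np.ones(len(x))]; return np.array(c['eye']),d@np.array(c['rotation']).T
def onplane(c,uv,z):
    o,d=rays(c,uv); t=(z-o[2])/d[:,2]; return o+t[:,None]*d
def cloud(c):
    h,w=c['z_map'].shape; u,v=np.meshgrid(np.arange(w),np.arange(h)); uv=np.c_[u.ravel(),v.ravel()]
    o,d=rays(c,uv)
    z=c['z_map'].ravel().astype(float)
    if c['name']=='wrist':
        r=np.hypot((uv[:,0]-c['cx'])/c['fx'],(uv[:,1]-c['cy'])/c['fy']); z=z/np.cos(r)
    P=o+d*z[:,None]; P[z<=0]=np.nan; return P.reshape(h,w,3)
E
python3 - <<'E'
from h import *
for n in ['scene','side','wrist']:
    c=snap(n,n+'0'); print(n,{k:np.round(c[k],2).tolist() for k in c if k in('fx','cx','cy','eye','rotation','tool_from_camera')})
print(sensors.sense(),ctrl.tcp_to_grasp)
E
```

```text
scene {'fx': 452.25, 'cx': 268.65, 'cy': 202.56, 'eye': [1224.9, 862.17, 797.97], 'rotation': [-0.15, 0.31, 0.83, -0.44]}
side {'fx': 499.67, 'cx': 285.53, 'cy': 223.58, 'eye': [128.88, -585.17, 1045.93], 'rotation': [-0.32, 0.9, -0.28, 0.1]}
wrist {'fx': 325.19, 'cx': 277.51, 'cy': 208.61, 'tool_from_camera': [[-0.0, -0.95, -0.32, 81.82], [1.0, -0.0, 0.0, 1.17], [-0.0, -0.32, 0.95, -142.41], [0.0, 0.0, 0.0, 1.0]]}
{'time_s': 0.15, 'joints': array([-2.23422587e-01,  3.13296036e-01,  1.49823479e+00, -4.08179886e-05,
        1.33100450e+00, -2.23376778e-01]), 'dq': array([-1.07455677e-03, -3.86878648e-03, -1.61288353e-03, -6.95614167e-04,
       -3.11419066e-05, -1.14781864e-03]), 'tau': array([ 1.79854873e-03, -4.12368500e+01, -2.59796566e+01, -1.57318855e-04,
        3.17765021e-03, -3.62555340e-05]), 'eef_pos': array([5.24811776e+02, 8.36260190e-03, 2.30890017e+02]), 'ee_rot': array([-3.88274700e-04,  7.07119464e-01,  7.07093941e-01, -2.67936801e-04]), 'force': array([ 0.43534196, -0.09755674, -0.36877981]), 'wrist_torque': array([-0.00381963,  0.0263784 ,  0.05248539]), 'grip_width': 1.0006147925443487} -18.700000000000003
```

View images.

```bash
sed -i "s/return np.array(c\['eye'\]),d@np.array(c\['rotation'\]).T/q=c['rotation']; return np.array(c['eye']),d@R.from_quat([q[1],q[2],q[3],q[0]]).as_matrix().T/" h.py
python3 - <<'E'
from h import *
for n in ['scene0','side0','wrist0']:
    c=load(n); P=cloud(c); print(n,np.round(P[[200,200,300,300],[150,280,150,280]]).tolist())
E
```

```text
scene0 [[822.0, -129.0, 122.0], [438.0, -32.0, -2.0], [1002.0, 212.0, 132.0], [785.0, 360.0, 98.0]]
side0 [[331.0, 385.0, 4.0], [628.0, 181.0, 3.0], [197.0, 97.0, -1.0], [439.0, -101.0, 45.0]]
wrist0 [[365.0, -32.0, 1.0], [528.0, -15.0, 57.0], [474.0, 7.0, 269.0], [529.0, -133.0, 62.0]]
```

View pics/side0.png

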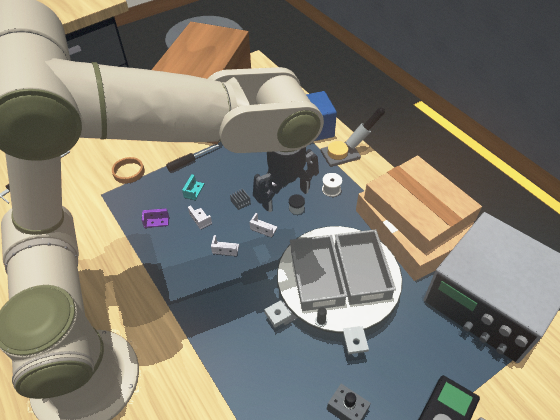

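View pics/scene0.png

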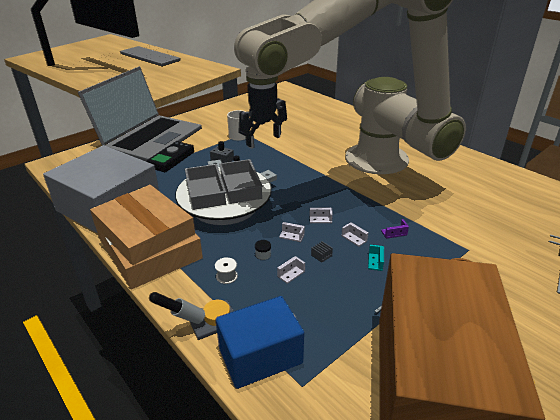

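View pics/wrist0.png

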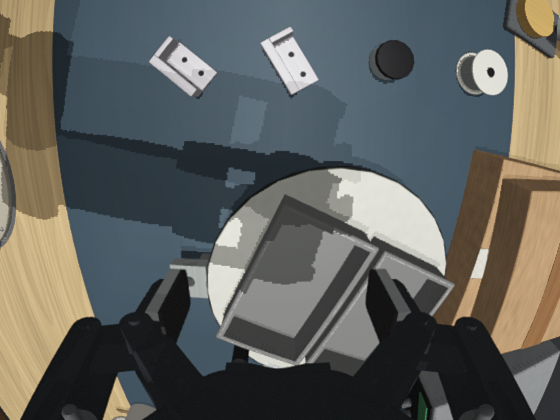

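Run:
```python
from h import *
for n in ['side0','scene0']:
    c=load(n); P=cloud(c); hsv=cv2.cvtColor(c['pixels'],cv2.COLOR_RGB2HSV)
    m=(hsv[...,1]<45)&(hsv[...,2]>140)&(abs(P[...,2]-58)<6)&(P[...,0]>250)&(P[...,0]<800)&(abs(P[...,1])<500)
    uv=np.argwhere(m)[:,::-1]; n_,lab,st,_=cv2.connectedComponentsWithStats(m.astype(np.uint8)); 
    k=1+np.argmax(st[1:,4]); ct=cv2.findContours((lab==k).astype(np.uint8),0,2)[0][0][:,0]
    Q=onplane(c,ct,58)[:,:2]; 
    H=cv2.convexHull(Q.astype(np.float32))[:,0]
    from scipy.optimize import least_squares
    f=least_squares(lambda p:np.hypot(Q[:,0]-p[0],Q[:,1]-p[1])-145,[600,-80],loss='soft_l1',f_scale=2); print(n,'disc',f.x, np.median(abs(f.fun)),len(Q))
    # small objects on mat
    m=(P[...,2]>5)&(P[...,2]<110)&(P[...,0]>200)&(P[...,0]<760)&(np.abs(P[...,1])<450)
    n_,lab,st,ce=cv2.connectedComponentsWithStats(m.astype(np.uint8))
    for i in range(1,n_):
        if st[i,4]>60: print(i,st[i,4],ce[i].round(),np.median(P[lab==i],0).round(),np.nanmax(P[lab==i][:,2]).round(),np.median(hsv[lab==i],0))
c=load('side0'); P=cloud(c)
for nm,uv,z in [('lug',(356,341),58),('ear',(277,313),46),('handletop',(322,311),104),('pintop',(350,396),74)]:
    print(nm,onplane(c,[uv],z).round(1),P[uv[1],uv[0]].round(1))
im=c['pixels'][280:420,240:400,::-1]; im=cv2.resize(im,None,fx=4,fy=4,interpolation=cv2.INTER_CUBIC); cv2.imwrite('pics/cropA.png',im)
```

```text
side0 disc [ 587.99042373 -124.91838846] 12.065394606362531 252
41 277 [191. 188.] [441. 349.  20.] 37.0 [ 89. 123. 124.]
49 120 [327. 186.] [752. 130.  36.] 46.0 [ 30.   5. 162.]
79 252 [240. 198.] [532. 234.  22.] 33.0 [105.   21.5  79.5]
101 260 [296. 203.] [644. 126.  34.] 42.0 [105.  10.  63.]
145 255 [199. 217.] [406. 232.  23.] 36.0 [135.   7. 142.]
154 363 [154. 216.] [313. 312.  17.] 36.0 [139. 109. 117.]
166 288 [261. 226.] [529. 121.  22.] 36.0 [135.    7.  137.5]
212 12054 [340. 282.] [ 568. -148.   61.] 110.0 [ 30.   4. 173.]
229 305 [223. 247.] [412. 117.  23.] 37.0 [132.   9. 133.]
340 1686 [457. 309.] [ 743. -350.   61.] 110.0 [75. 12. 47.]
622 123 [440. 382.] [ 611. -444.   31.] 38.0 [120.  15.  50.]
650 1011 [348. 404.] [ 418. -374.   40.] 78.0 [103.  14. 125.]
scene0 disc [ 567.04801492 -130.59264763] 15.942704628584096 112
4 5133 [224. 188.] [ 596. -106.   61.] 106.0 [80.  9. 83.]
9 133 [167. 165.] [ 613. -441.   20.] 35.0 [105.  66.  14.]
12 101 [153. 181.] [ 742. -268.   88.] 109.0 [105.  20.  63.]
24 268 [321. 214.] [417. 124.  16.] 36.0 [130.   14.5  96. ]
25 246 [397. 229.] [320. 323.  23.] 35.0 [138.5 179.   74. ]
28 293 [293. 230.] [534. 128.  19.] 35.0 [130.  15.  94.]
29 326 [354. 232.] [408. 248.  18.] 36.0 [130.  15.  90.]
33 265 [263. 249.] [656. 145.  33.] 39.0 [100.  28.  29.]
34 283 [321. 251.] [539. 247.  23.] 33.0 [105.  28.  41.]
36 289 [376. 256.] [440. 350.  19.] 35.0 [ 90. 255. 130.]
39 389 [290. 268.] [641. 234.  17.] 34.0 [130.  15. 102.]
lug [[ 512.6 -281.6   58. ]] [ 534.  -264.7    2.9]
ear [[ 414.4 -125.5   46. ]] [ 424.6 -109.1   10.4]
handletop [[ 478.9 -202.1  104. ]] [ 478.  -203.1  106.4]
pintop [[ 423.2 -369.5   74. ]] [ 424.2 -368.9   71. ]
```

View pics/cropA.png

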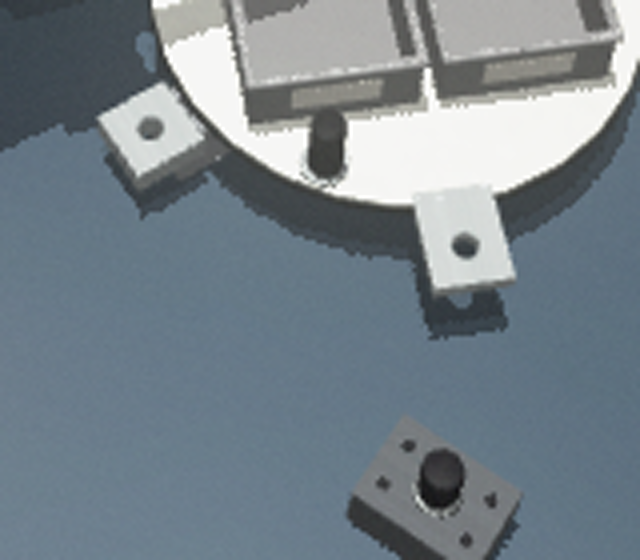

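Candidates:
- **Lug or ear:** the lug is the steel tongue on the disc, side (356,341). The other steel plate, at (278,312), is the fixed ear.
- **Black round things:** the handle post is at (322,311), the pin knob on its block at (350,397), and the flux jar lid at (296,203).
- **Brackets:** the four white ones are at side (200,217), (263,225), (225,246) and scene (290,268). The purple (154,218) and turquoise (193,187) ones are look-alikes.

The crop confirms lug, ear, handle and pin. The holes and the handle fit an axis at about (584,-127) and a turntable angle of about 1.15. I'm now moving over the handle.

Emit:
play_rows(deltas=[[-0.144,-0.63,-0.25,0,0,-0.517,0.3],[-0.144,-0.63,-0.25,0,0,-0.517,0.3],[-0.144,-0.63,-0.25,0,0,-0.517,0.3],[-0.144,-0.63,-0.25,0,0,-0.517,0.3],[-0.144,-0.63,-0.25,0,0,-0.517,0.3],[-0.144,-0.63,-0.25,0,0,-0.517,0.3],[-0.144,-0.63,-0.25,0,0,-0.517,0.3],[-0.144,-0.63,-0.25,0,0,-0.517,0.3]])

```text
time_s: 0.82
eef_pos: [478.4, -202.7, 150.7]
ee_rot: [-0.0, 0.843, 0.538, -0.0]
force: [0.7, 0.3, 0.4]
grip_width: 0.645
```

Run:
```python
from h import *
c=snap('wrist','w1'); print(c['s']['eef_pos'].round(1),c['s']['joints'].round(2),c['s']['grip_width'])
snap('side','side1'); c=snap('scene','scene1')
a=cv2.imread('pics/w1.png'); b=cv2.resize(cv2.imread('pics/scene1.png')[150:360,200:480],None,fx=1,fy=1)
cv2.imwrite('pics/m1.png',np.vstack([a,np.hstack([b,cv2.imread('pics/side1.png')[120:330,130:410]])])[:600])
```

```text
[ 478.4 -202.7  150.7] [-0.63  0.38  1.63  0.    1.14 -0.19] 0.644691232913132
```

View pics/m1.png

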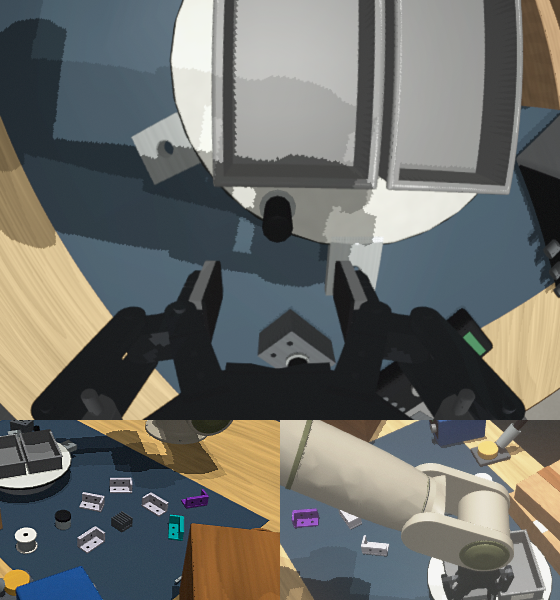

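Run:
```python
from h import *
c=load('w1'); P=cloud(c)
print(onplane(c,[(278,230)],104).round(1),onplane(c,[(278,197)],58).round(1),P[230,278].round(1),P[215,278].round(1))
print('ear',onplane(c,[(165,148)],46).round(1))
```

```text
[[ 481.6 -199.2  104. ]] [[ 485. -192.   58.]] [ 481.6 -199.2  104. ] [ 485.7 -190.4  103. ]
ear [[ 419.6 -120.2   46. ]]
```

Emit:
play_rows(deltas=[[0.02,0.02,-0.7,0,0,0,0.3],[0,0,-0.7,0,0,0,0.3],[0,0,-0.7,0,0,0,0.3],[0,0,0,0,0,0,0.3],[0,0,0,0,0,0,-1],[0,0,0,0,0,0,-1],[0,0,0,0,0,0,-1],[0,0,0,0,0,0,-1]], squeeze=40)

```text
time_s: 1.63
eef_pos: [480.5, -201.2, 69.3]
ee_rot: [0.001, 0.842, 0.539, 0.0]
force: [-1.3, 0.2, 8.2]
grip_width: 0.221
```

Emit:
play_rows(deltas=[[0,0,0,0,0,0,-1],[0,0,0,0,0,0,-1],[0,0,0,0,0,0,-1]])

```text
time_s: 1.88
eef_pos: [480.5, -201.2, 69.3]
ee_rot: [0.001, 0.842, 0.539, 0.001]
force: [-2.5, 0.3, 7.4]
grip_width: 0.221
```

```bash
python3 -c "
import numpy as np
a=np.radians(-144.8-65.8/13*np.arange(14)); p=129*np.c_[np.cos(a),np.sin(a)]
print((np.diff(p,axis=0)/40).round(3).tolist(), 65.8/13/6)"
```

```text
[[-0.154, 0.24], [-0.132, 0.252], [-0.109, 0.263], [-0.086, 0.272], [-0.061, 0.278], [-0.036, 0.282], [-0.011, 0.285], [0.014, 0.284], [0.039, 0.282], [0.064, 0.278], [0.088, 0.271], [0.111, 0.262], [0.134, 0.251]] 0.8435897435897436
```

Emit:
play_rows(deltas=[[-0.154,0.24,0,0,0,-0.844,-1],[-0.132,0.252,0,0,0,-0.844,-1],[-0.109,0.263,0,0,0,-0.844,-1],[-0.086,0.272,0,0,0,-0.844,-1],[-0.061,0.278,0,0,0,-0.844,-1],[-0.036,0.282,0,0,0,-0.844,-1]])

```text
time_s: 2.38
eef_pos: [457.3, -137.7, 69.3]
ee_rot: [0.002, 0.955, 0.297, 0.001]
force: [0.7, -0.6, 6.3]
grip_width: 0.22
```

Emit:
play_rows(deltas=[[-0.011,0.285,0,0,0,-0.844,-1],[0.014,0.284,0,0,0,-0.844,-1],[0.039,0.282,0,0,0,-0.844,-1],[0.064,0.278,0,0,0,-0.844,-1],[0.088,0.271,0,0,0,-0.844,-1],[0.111,0.262,0,0,0,-0.844,-1],[0.134,0.251,0,0,0,-0.844,-1],[0,0,0,0,0,0,-1]])

```text
time_s: 3.05
eef_pos: [475.3, -59.2, 69.2]
ee_rot: [-0.0, 1.0, -0.007, 0.001]
force: [-4.0, 5.2, 12.1]
grip_width: 0.219
```

Run:
```python
from h import *
c=snap('wrist','w2'); print(c['s']['eef_pos'].round(1),c['s']['joints'].round(2),c['s']['force'].round(1),c['s']['grip_width'])
snap('side','side2')
a=cv2.imread('pics/w2.png'); b=cv2.imread('pics/side2.png')[200:420,220:420]
cv2.imwrite('pics/m2.png',np.vstack([cv2.resize(a,(400,300)),np.zeros((0,400,3),np.uint8)]) if 0 else np.hstack([a,cv2.resize(b,(240,264))[:420] if 0 else np.pad(cv2.resize(b,(240,264)),((0,156),(0,0),(0,0)))]))
```

```text
[475.3 -59.2  69.2] [-0.37  0.42  1.83  0.    0.9   1.21] [-4.   5.2 12.1] 0.21905072513553084
```

View pics/m2.png

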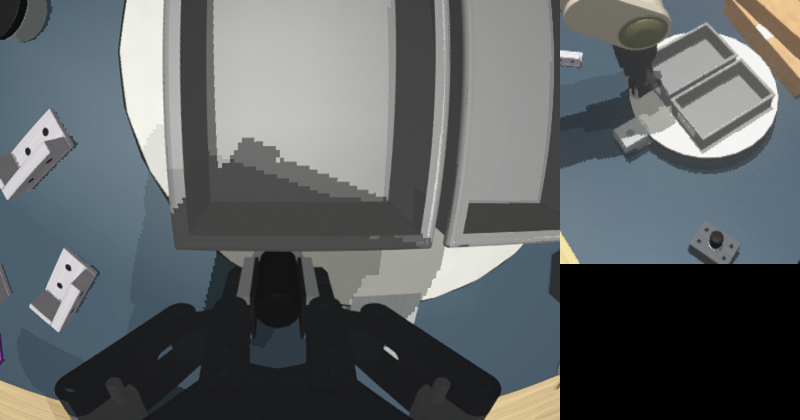

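Emit:
play_rows(deltas=[[0,0,0,0,0,0,0.2],[0,0,0,0,0,0,0.2],[0,0,0,0,0,0,0.2],[0,0,0.8,0,0,0,0.2],[0,0,0.8,0,0,0,0.2],[-0.8,-0.55,0.8,0,0,0,0.2],[-0.8,-0.55,0.2,0,0,0,0.2],[-0.8,-0.55,0,0,0,0,0.2]])

```text
time_s: 3.82
eef_pos: [383.5, -123.9, 168.0]
ee_rot: [0.001, 1.0, -0.005, 0.002]
force: [0.4, -1.6, 0.0]
grip_width: 0.6
```

Emit:
play_rows(deltas=[[0,0,0,0,0,0,0.2],[0,0,0,0,0,0,0.2]])

```text
time_s: 3.98
eef_pos: [383.0, -124.0, 166.4]
ee_rot: [0.0, 1.0, -0.007, 0.001]
force: [0.2, 0.5, -0.4]
grip_width: 0.603
```

Run:
```python
from h import *
c=snap('wrist','w3'); print(c['s']['eef_pos'].round(1),c['s']['force'].round(1),c['s']['grip_width'])
snap('side','side3')
a=c['pixels'][:,:,::-1]; b=cv2.imread('pics/side3.png')[270:350,240:320]
cv2.imwrite('pics/m3.png',np.hstack([a,np.pad(cv2.resize(b,(240,240),interpolation=2),((0,180),(0,0),(0,0)))]))
```

```text
[ 383.  -124.   166.4] [ 0.2  0.5 -0.4] 0.6028171109320897
```

View pics/m3.png

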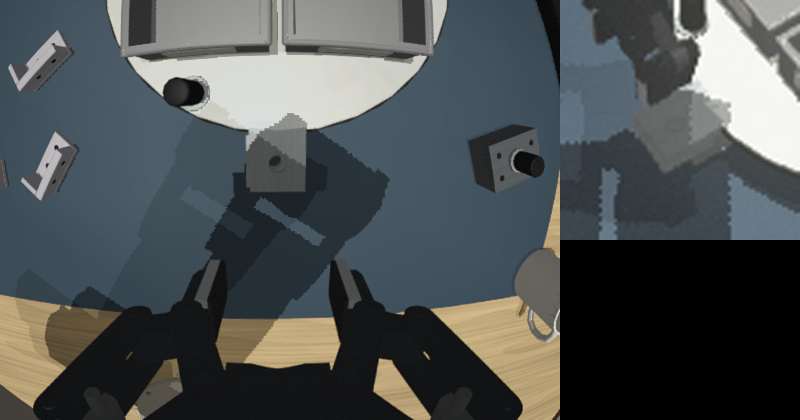

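Run:
```python
from h import *
c=load('w3')
b=c['pixels'][120:210,225:330,::-1]; b=cv2.convertScaleAbs(b,alpha=1.6,beta=10)
cv2.imwrite('pics/crop3.png',cv2.resize(b,None,fx=6,fy=6,interpolation=cv2.INTER_CUBIC))
print('lug',onplane(c,[(275.5,162)],58).round(1)); P=cloud(c)
print('lugcorners',onplane(c,[(247,191),(306,191)],58).round(1))
print('pin knob',P[160:166,528:534].reshape(-1,3).round(1)[::7], 'block', P[130,490].round(1))
```

```text
lug [[ 420.5 -123.2   58. ]]
lugcorners [[ 397.3 -100.    58. ]
 [ 396.6 -147.3   58. ]]
pin knob [[ 429.7 -360.    67.1]
 [ 429.2 -358.8   70. ]
 [ 428.6 -359.3   71.2]
 [ 427.9 -359.6   72.4]
 [ 427.1 -360.8   72.9]
 [ 426.6 -359.9   75.4]] block [ 450.1 -357.8    0.7]
```

View pics/crop3.png

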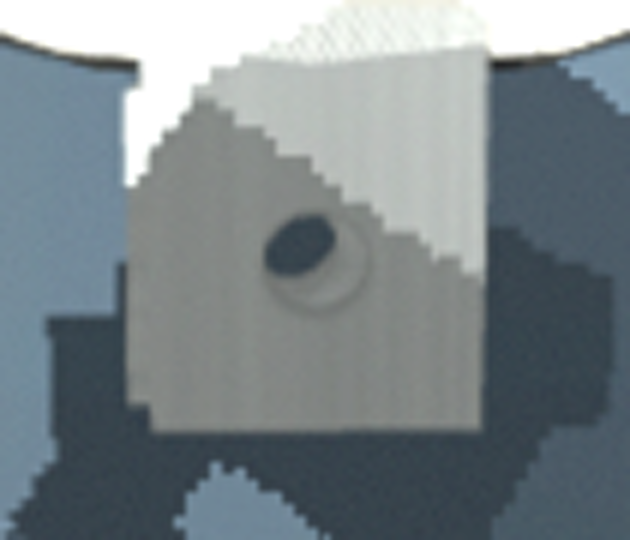

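```bash
cat > lens.py <<'E'
from h import *
from scipy.optimize import least_squares
def fitc(Q,g): return least_squares(lambda p:np.hypot(Q[:,0]-p[0],Q[:,1]-p[1])-7,g,loss='soft_l1',f_scale=.3)
def lens(c,u0,v0,rad=11):
    im=c['pixels'].astype(np.float32); k=8
    x0,y0=int(u0)-rad,int(v0)-rad; sub=cv2.resize(im[y0:y0+2*rad,x0:x0+2*rad],None,fx=k,fy=k,interpolation=cv2.INTER_CUBIC)
    blue=sub[...,2]-sub[...,0]; m=(blue>14).astype(np.uint8)
    n,lab,st,ce=cv2.connectedComponentsWithStats(m); i=1+np.argmax(st[1:,4])
    ct=cv2.findContours((lab==i).astype(np.uint8),0,1)[0][0][:,0]; uv=(ct+.5)/k-.5+[x0,y0]
    return uv,st[i],sub
if __name__=='__main__':
    import sys
    c=load(sys.argv[1]); u,v=float(sys.argv[2]),float(sys.argv[3]); uv,st,sub=lens(c,u,v)
    mid=uv.mean(0); print('lens',mid,uv.min(0),uv.max(0),st[4]/64)
    A=uv-mid; d=np.float64([float(sys.argv[4]),float(sys.argv[5])]); s=A@d/np.linalg.norm(d)
    near=onplane(c,uv[s>.3*s.max()],28); far=onplane(c,uv[s<.3*s.min()],58)
    # robust fits seeded on the far side of each arc
    lug=onplane(c,[(u,v)],58)[0,:2]
    for nm,Q in(('ear28',near),('lug58',far)):
        f=fitc(Q[:,:2],lug); print(nm,f.x.round(1),np.abs(f.fun).mean().round(2),len(Q))
E
python3 lens.py w3 277.8 163.7 0.7 0.7
```

```text
lens [273.53179825 158.90460526] [272.0625 158.0625] [274.9375 159.9375] 2.375
ear28 [ 412.4 -126.9] 0.21 25
lug58 [ 416.7 -122.6] 0.19 20
```

```bash
sed -i "s/blue=.*/g=sub.mean(2); m=(g<float(__import__('os').environ.get('TH','85'))).astype(np.uint8)/" lens.py
python3 - <<'E'
from h import *
c=load('w3'); print(c['pixels'].mean(2)[152:175,266:290].astype(int))
E
python3 lens.py w3 277.8 163.7 0.7 0.7
```

```text
[[ 79  79  80  78  77  77  78  78  77  76  77  77  77  75  74  80 108 110
  109 109 110 112 112 111]
 [ 80  79  79  78  77  78  77  78  78  77  77  77  77  76  75  78 100 101
   99  99 102 111 112 111]
 [ 80  78  78  78  77  78  78  78  77  75  75  74  74  74  75  75  78  79
   76  77  83 110 112 112]
 [ 79  79  78  77  77  78  77  74  68  65  62  61  63  67  72  73  74  77
   75  75  80  99 103 111]
 [ 79  79  78  78  78  76  70  60  48  48  42  41  43  57  70  71  73  74
   75  76  75  79  86 109]
 [ 81  79  78  77  74  67  53  38  35  35  35  36  36  44  65  75  76  72
   72  74  76  77  84 109]
 [ 79  79  78  75  68  50  37  35  35  36  36  36  35  36  49  74  78  76
   73  73  76  77  83  97]
 [ 79  80  78  70  54  39  36  34  35  37  35  36  34  34  40  72  77  79
   75  73  75  78  78  79]
 [ 80  78  76  58  41  35  34  36  34  36  37  36  36  35  44  71  76  78
   77  73  73  78  78  76]
 [ 79  79  74  46  36  37  35  35  37  35  36  36  35  36  53  70  75  78
   77  77  73  76  77  76]
 [ 79  78  72  42  33  35  35  36  35  36  36  34  35  49  63  71  74  76
   77  76  72  7
[... 663 characters left out ...]
 77  78  79  79  75  71  68
   68  72  75  77  77  76]
 [ 79  77  77  75  74  70  67  67  68  70  74  75  75  74  71  68  66  69
   72  74  75  77  78  75]
 [ 79  78  78  76  76  73  71  68  68  67  68  69  69  68  67  68  70  73
   74  74  75  77  78  77]
 [ 79  78  78  77  77  76  74  73  71  69  69  68  69  69  69  71  74  74
   75  75  77  76  77  76]
 [ 79  78  77  77  77  77  76  76  76  73  74  73  72  72  72  74  76  76
   75  74  76  77  77  76]
 [ 79  79  78  77  77  77  76  76  77  75  76  75  75  74  74  74  76  77
   74  74  76  76  77  76]]
lens [276.12902047 162.87847222] [265.5625 151.5625] [287.4375 173.4375] 468.0
ear28 [ 411.  -127.1] 0.8 245
lug58 [ 422.4 -121.8] 0.63 245
```

```bash
TH=55 python3 lens.py w3 277.8 163.7 0.7 0.7
python3 - <<'E'
from h import *
c=load('w3'); print('cam',rays(c,[(277,160)])[0].round(1))
E
```

```text
lens [274.42394578 160.64231928] [268.6875 155.3125] [280.4375 165.6875] 92.046875
ear28 [ 418.7 -120.3] 0.1 103
lug58 [ 418.8 -124.7] 0.09 106
cam [ 466.1 -125.4  308.9]
```

Emit:
play_rows(deltas=[[0.77,0.54,-0.1,0,0,0,0.2],[0.77,0.54,-0.1,0,0,0,0.2],[0.77,0.54,-0.1,0,0,0,0.2],[0,0,0,0,0,0,0.2],[0,0,-0.7,0,0,0,0.2],[0,0,-0.7,0,0,0,0.2],[0,0,-0.7,0,0,0,0.2],[0,0,0,0,0,0,-1]])

```text
time_s: 4.75
eef_pos: [473.9, -56.4, 65.4]
ee_rot: [-0.002, 1.0, -0.005, -0.004]
force: [-1.6, -0.2, -0.5]
grip_width: 0.478
```

Emit:
play_rows(deltas=[[0,0,0,0,0,0,-1],[0,0,0,0,0,0,-1],[0,0,0,0,0,0,-1],[0,0,0,0,0,0,-1]])

```text
time_s: 5.08
eef_pos: [476.9, -58.2, 70.8]
ee_rot: [0.0, 1.0, -0.006, 0.001]
force: [3.6, 0.3, -5.0]
grip_width: 0.225
```

Emit:
play_rows(deltas=[[0.03,0.06,0,0,0,-0.2,-1],[0,0,0,0,0,0,-1],[0,0,0,0,0,0,-1]])

```text
time_s: 5.33
eef_pos: [478.2, -56.1, 70.8]
ee_rot: [0.0, 1.0, -0.016, 0.001]
force: [3.4, 0.6, -1.8]
grip_width: 0.224
```

Emit:
play_rows(deltas=[[0,0,0,0,0,0,0.2],[0,0,0,0,0,0,0.2],[0,0,0,0,0,0,0.2],[0,0,0.8,0,0,0,0.2],[0,0,0.8,0,0,0,0.2],[-0.8,-0.55,0.8,0,0,0.2,0.2],[-0.8,-0.55,0.2,0,0,0,0.2],[-0.8,-0.55,0,0,0,0,0.2]])

```text
time_s: 6.0
eef_pos: [386.4, -118.7, 170.3]
ee_rot: [0.001, 1.0, -0.005, 0.002]
force: [0.2, -0.4, -0.1]
grip_width: 0.6
```

Emit:
play_rows(deltas=[[0,0,0,0,0,0,0.2],[0,0,0,0,0,0,0.2]])

```text
time_s: 6.17
eef_pos: [385.9, -118.8, 168.7]
ee_rot: [0.0, 1.0, -0.007, 0.0]
force: [0.3, 0.4, 0.0]
grip_width: 0.603
```

```bash
python3 - <<'E'
from h import *
c=snap('wrist','w4'); print(c['s']['eef_pos'].round(1))
print(c['pixels'].mean(2)[150:178,262:292].astype(int))
E
TH=55 python3 lens.py w4 277.8 163.7 0 1
```

```text
[ 385.9 -118.8  168.7]
[[ 78  78  80  80  80  80  78  78  79  78  77  78  78  77  76  78  77  75
   79 109 111 111 110 109 111 112 112 112 110 111]
 [ 77  78  78  80  79  79  79  79  78  78  77  78  79  78  77  78  76  76
   79 100 103 102 101 103 111 113 112 112 111 110]
 [ 77  78  79  81  80  80  79  78  78  78  79  78  78  77  77  78  77  76
   75  78  79  77  78  83 110 112 112 111 110 111]
 [ 77  78  79  80  80  80  79  78  78  78  77  78  78  77  78  78  78  75
   75  75  76  77  74  80 100 103 104 110 110 110]
 [ 78  80  80  81  80  80  78  78  78  78  78  78  79  77  76  78  77  76
   76  77  76  77  76  76  79  79  85 110 111 110]
 [ 77  77  79  80  80  79  77  78  78  78  78  78  78  77  77  77  77  76
   76  76  77  76  77  77  77  76  83 110 109 110]
 [ 79  78  79  80  80  79  80  78  78  78  78  79  77  77  77  78  76  76
   77  77  77  76  76  77  77  78  81  98  99  99]
 [ 77  78  80  79  80  79  78  77  78  78  79  76  76  75  73  74  75  74
   76  76  77  76  76  77  77  78  78  78  78  78]
 [ 78  78  79  81  80  79  79  78  78  77  74  67  65  61  57  59  62  67
   
[... 1869 characters left out ...]
68
   67  68  70  73  74  76  77  77  77  76  76  76]
 [ 76  77  78  80  78  78  77  76  75  74  71  68  67  68  68  68  68  68
   69  71  73  75  76  77  76  77  76  76  76  76]
 [ 76  77  78  79  79  78  77  78  77  76  74  73  72  71  70  70  71  73
   75  74  75  75  74  76  77  76  76  76  75  77]
 [ 77  77  78  80  78  79  77  77  77  77  76  76  74  75  74  74  73  73
   73  75  77  75  75  76  77  78  76  74  75  77]
 [ 76  78  79  79  78  77  77  78  77  77  77  77  76  75  76  76  74  75
   75  77  76  74  75  76  77  76  75  75  77  77]]
lens [277.79599057 163.12099057] [271.0625 158.1875] [284.6875 168.1875] 100.984375
ear28 [ 406.1 -120.5] 1.27 108
lug58 [ 418.8 -118.6] 0.17 108
```

```bash
sed -i "s/f=fitc(Q\[:,:2\],lug)/f=min((fitc(Q[:,:2],lug+np.array(o)) for o in [(0,0),(6,0),(0,3),(-6,0),(0,-3),(12,0)]),key=lambda f:f.cost)/" lens.py; for d in "0 1" "-.3 1" "-.5 .8"; do TH=55 python3 lens.py w4 277.8 163.7 $d; done; TH=55 python3 lens.py w3 277.8 163.7 .7 .7
```

```text
lens [277.79599057 163.12099057] [271.0625 158.1875] [284.6875 168.1875] 100.984375
ear28 [ 418.9 -120.7] 0.08 108
lug58 [ 418.8 -118.6] 0.17 108
lens [277.79599057 163.12099057] [271.0625 158.1875] [284.6875 168.1875] 100.984375
ear28 [ 418.9 -120.7] 0.07 108
lug58 [ 418.8 -118.4] 0.07 112
lens [277.79599057 163.12099057] [271.0625 158.1875] [284.6875 168.1875] 100.984375
ear28 [ 418.9 -120.7] 0.08 110
lug58 [ 418.8 -118.4] 0.07 113
lens [274.42394578 160.64231928] [268.6875 155.3125] [280.4375 165.6875] 92.046875
ear28 [ 418.7 -120.3] 0.1 103
lug58 [ 418.8 -124.7] 0.09 106
```

Emit:
play_rows(deltas=[[0,-0.88,0,0,0,0,0.2],[0,-0.88,0,0,0,0,0.2],[0,-0.88,0,0,0,0,0.2],[0,-0.88,0,0,0,0,0.2],[0,-0.88,0,0,0,0,0.2],[0,-0.88,0,0,0,0,0.2],[0,-0.88,0,0,0,0,0.2],[0,0,0,0,0,0,0.2]])

```text
time_s: 6.88
eef_pos: [387.3, -368.9, 167.4]
ee_rot: [0.001, 1.0, -0.007, 0.0]
force: [0.7, -0.6, -0.2]
grip_width: 0.598
```

Run:
```python
from h import *
c=snap('wrist','w5'); P=cloud(c); s=c['s']; print(s['eef_pos'].round(1),s['joints'].round(2))
m=(abs(P[...,2]-74)<2.5)&(np.hypot(P[...,0]-425,P[...,1]+368)<30); n,l,st,ce=cv2.connectedComponentsWithStats(m.astype(np.uint8))
i=1+np.argmax(st[1:,4]); print(st[i],ce[i],'ray z74',onplane(c,[ce[i]],74).round(1),'depth',P[l==i].mean(0).round(1))
m=(abs(P[...,2]-40)<2)&(np.hypot(P[...,0]-425,P[...,1]+368)<60); Q=P[m]; print('block',cv2.minAreaRect(Q[:,:2].astype(np.float32)))
cv2.imwrite('pics/crop5.png',cv2.resize(c['pixels'][:,:,::-1],(400,300)))
```

```text
[ 387.3 -368.9  167.4] [-0.98  0.39  1.56 -0.    1.19  0.6 ]
[263 151  29  28 596] [276.91946309 164.31543624] ray z74 [[ 425.6 -369.2   74. ]] depth [ 425.5 -369.2   73.5]
block ((424.98095703125, -368.9337463378906), (50.329750061035156, 70.27578735351562), 20.016618728637695)
```

View pics/w5.png

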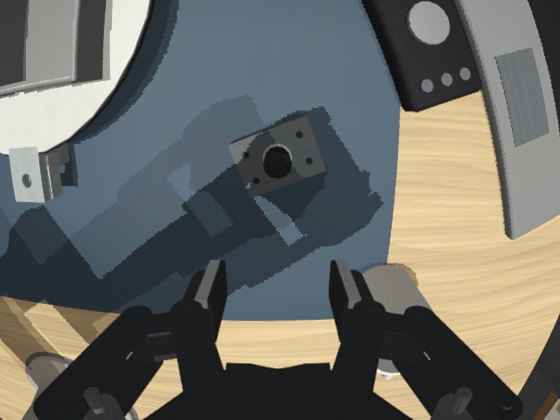

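Emit:
play_rows(deltas=[[0.48,0,0,0,0,0,0.2],[0.48,0,-0.5,0,0,0,0.2],[0,0,-0.8,0,0,0,0.2],[0,0,-0.8,0,0,0,0.2],[0,0,-0.8,0,0,0,0.2],[0,0,0,0,0,0,0.2],[0,0,0,0,0,0,0.2]])

```text
time_s: 7.52
eef_pos: [425.6, -362.9, 51.8]
ee_rot: [-0.001, 1.0, -0.005, -0.001]
force: [0.7, -0.7, 0.8]
grip_width: 0.602
```

Emit:
play_rows(deltas=[[0,-0.157,-0.1,0,0,0,0.2],[0,0,0,0,0,0,0.2],[0,0,0,0,0,0,0.2]])

```text
time_s: 7.77
eef_pos: [425.7, -371.6, 49.8]
ee_rot: [0.001, 1.0, -0.006, 0.001]
force: [-0.8, 0.2, -0.0]
grip_width: 0.6
```

Emit:
play_rows(deltas=[[0,0,0,0,0,0,-1],[0,0,0,0,0,0,-1],[0,0,0,0,0,0,-1],[0,0,0,0,0,0,-1],[0,0,0,0,0,0,-1],[0,0,0,0,0,0,-1]], squeeze=50)

```text
time_s: 8.27
eef_pos: [425.3, -370.5, 49.1]
ee_rot: [-0.0, 1.0, -0.006, 0.0]
force: [-0.8, 2.2, 6.5]
grip_width: 0.24
```

Emit:
play_rows(deltas=[[0,0,0.9,0,0,0,-1],[0,0,0.9,0,0,0,-1],[0,0,0.6,0,0,0,-1],[0,0.5,0,0,0,0,-1],[0,0.8,0,0,0,0,-1],[0,0.8,0,0,0,0,-1],[0,0.8,0,0,0,0,-1],[0,0.8,0,0,0,0,-1]])

```text
time_s: 8.93
eef_pos: [424.8, -221.2, 144.4]
ee_rot: [0.0, 1.0, -0.006, 0.0]
force: [0.7, -0.2, -0.4]
grip_width: 0.244
```

Emit:
play_rows(deltas=[[-0.08,0.8,0,0,0,0,-1],[-0.09,0.8,0,0,0,0,-1],[0,0.8,0,0,0,0,-1],[0,0.15,0,0,0,0,-1],[0,0,0,0,0,0,-1],[0,0,0,0,0,0,-1],[0,0,0,0,0,0,-1],[0,0,0,0,0,0,-1]])

```text
time_s: 9.6
eef_pos: [418.5, -121.8, 144.3]
ee_rot: [0.0, 1.0, -0.006, 0.0]
force: [-0.7, -0.7, -1.5]
grip_width: 0.236
```

Run:
```python
from h import *
c=snap('wrist','w6'); s=c['s']; print(s['eef_pos'].round(1),s['force'].round(1),s['grip_width'])
snap('side','side6')
```

```text
[ 418.5 -121.8  144.3] [-0.7 -0.7 -1.5] 0.2356694374634008
```

View pics/w6.png

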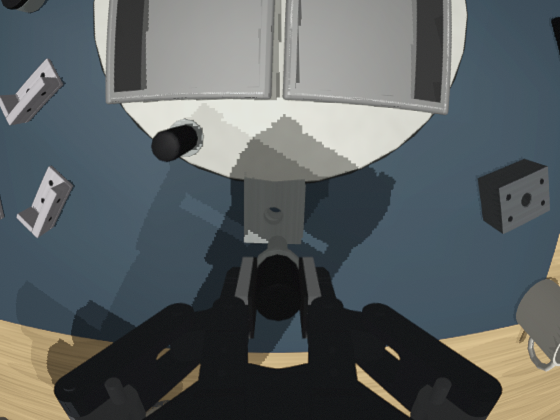

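Run:
```python
from h import *
c=load('w6')
print('hole',onplane(c,[(274,213)],58).round(1),'tip',onplane(c,[(278,240),(278,244)],99).round(1))
b=c['pixels'][185:265,235:325,::-1]; b=cv2.convertScaleAbs(b,alpha=1.7,beta=10)
cv2.imwrite('pics/crop6.png',cv2.resize(b,None,fx=7,fy=7,interpolation=cv2.INTER_CUBIC))
```

```text
hole [[ 421.4 -119.4   58. ]] tip [[ 417.7 -122.3   99. ]
 [ 414.9 -122.2   99. ]]
```

View pics/crop6.png

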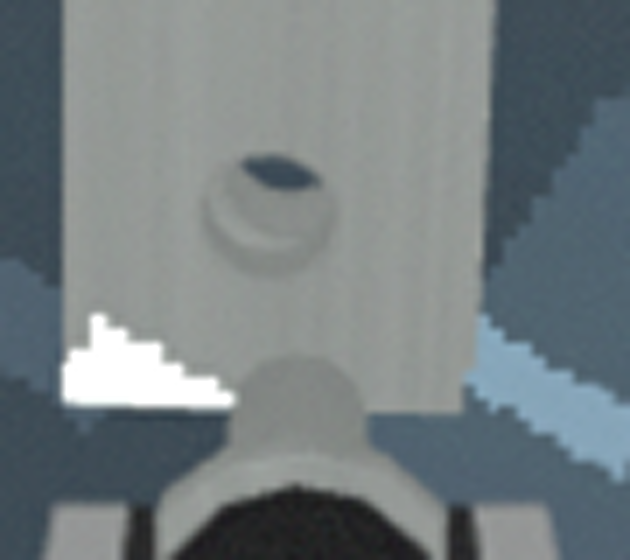

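Emit:
play_rows(deltas=[[0,0.055,-0.4,0,0,0,-1],[0,0,-0.4,0,0,0,-1],[0,0,0,0,0,0,-1],[0,0,0,0,0,0,-1],[0,0,-0.15,0,0,0,-1],[0,0,-0.15,0,0,0,-1],[0,0,-0.1,0,0,0,-1],[0,0,0,0,0,0,-1]])

```text
time_s: 10.37
eef_pos: [418.1, -118.4, 95.7]
ee_rot: [-0.0, 1.0, -0.006, -0.0]
force: [-0.5, 0.4, -1.2]
grip_width: 0.237
```

Emit:
play_rows(deltas=[[0,-0.02,-0.1,0,0,0,-1],[0,0,-0.1,0,0,0,-1],[0,0,-0.1,0,0,0,-1],[0,0,0,0,0,0,-1]])

```text
time_s: 10.7
eef_pos: [418.3, -119.5, 83.7]
ee_rot: [0.0, 1.0, -0.006, -0.0]
force: [1.0, -1.6, -3.3]
grip_width: 0.234
```

Emit:
play_rows(deltas=[[0,0,-0.1,0,0,0,-1],[0,0,-0.1,0,0,0,-1],[0,0,-0.1,0,0,0,-1],[0,0,-0.1,0,0,0,-1],[0,0,-0.05,0,0,0,-1],[0,0,0,0,0,0,-1]])

```text
time_s: 11.2
eef_pos: [418.8, -119.7, 67.0]
ee_rot: [0.0, 1.0, -0.006, 0.0]
force: [-1.7, -1.5, 11.5]
grip_width: 0.239
```

Emit:
play_rows(deltas=[[0,0,-0.06,0,0,0,-1],[0,0,0,0,0,0,-1],[0,0,0,0,0,0,0.2],[0,0,0,0,0,0,0.2],[0,0,0,0,0,0,0.2],[0,0,0.6,0,0,0,0.2],[0,0,0.8,0,0,0,0.2],[-0.7,0,0.8,0,0,0,0.2]])

```text
time_s: 11.87
eef_pos: [392.5, -119.5, 152.0]
ee_rot: [-0.0, 1.0, -0.005, 0.0]
force: [-0.4, 0.4, 1.2]
grip_width: 0.6
```

Emit:
play_rows(deltas=[[0,0,0,0,0,0,0.5],[0,0,0,0,0,0,0.5]])

```text
time_s: 12.03
eef_pos: [390.8, -119.4, 152.2]
ee_rot: [0.001, 1.0, -0.006, 0.001]
force: [0.2, 0.0, -0.3]
grip_width: 0.75
```

Run:
```python
from h import *
c=snap('wrist','w7'); P=cloud(c); s=c['s']; print(s['eef_pos'].round(1))
m=(np.hypot(P[...,0]-419,P[...,1]+120)<9)&(P[...,2]>80); print('knob top',np.median(P[m],0).round(1), m.sum())
m=(abs(P[...,2]-92)<3)&(np.hypot(P[...,0]-419,P[...,1]+120)<20); v,u=np.nonzero(m); uv=[(u.min()+u.max())/2,(v.min()+v.max())/2]; print(uv,onplane(c,[uv],92))
c=snap('side','side7'); c2=snap('scene','scene7')
a=cv2.imread('pics/side7.png')[150:420,100:420]; b=cv2.imread('pics/scene7.png')[140:360,150:470]
a=cv2.resize(a,(400,337)); b=cv2.resize(b,(400,275)); b=np.pad(b,((0,62),(0,0),(0,0)))
d=cv2.imread('pics/w7.png')[:230,:]; d=np.pad(d,((0,0),(0,240),(0,0)))
cv2.imwrite('pics/m7.png',np.vstack([np.hstack([a,b]),d]))
```

```text
[ 390.8 -119.4  152.2]
knob top [ 419.2 -120.3   91.7] 587
[np.float64(278.0), np.float64(188.5)] [[ 419.69924434 -120.32878782   92.        ]]
```

View pics/m7.png

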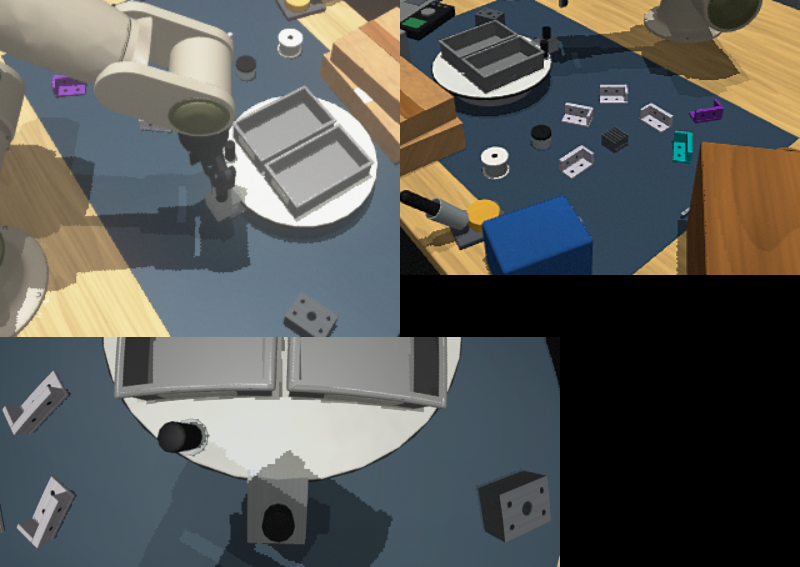

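Emit:
play_rows(deltas=[[0.15,0.6,0.8,0,0,0,0.5],[0.15,0.9,0.8,0,0,0,0.5],[0.15,0.9,0.8,0,0,0,0.5],[0.15,0.9,0.5,0,0,0,0.5],[0.15,0.9,0.5,0,0,0,0.5],[0.15,0.9,0.3,0,0,0,0.5],[0.15,0.9,0,0,0,0,0.5],[0.15,0.9,0,0,0,0,0.5]])

```text
time_s: 12.85
eef_pos: [437.6, 148.7, 289.4]
ee_rot: [0.0, 1.0, -0.005, -0.001]
force: [0.6, -1.4, 0.4]
grip_width: 0.751
```

Emit:
play_rows(deltas=[[0,0,0,0,0,0,0.5],[0,0,0,0,0,0,0.5],[0,0,0,0,0,0,0.5]])

```text
time_s: 13.1
eef_pos: [437.2, 146.2, 289.0]
ee_rot: [0.0, 1.0, -0.006, -0.001]
force: [-0.4, -0.6, 0.1]
grip_width: 0.748
```

```bash
cat > br.py <<'E'
from h import *
def brackets(c,zlo=24,zhi=40,verbose=True,box=(200,760,-100,420)):
    """white L-shaped wall tops: returns list of dict(origin,yaw of bracket x axis,hand)"""
    P=cloud(c); hsv=cv2.cvtColor(c['pixels'],cv2.COLOR_RGB2HSV)
    m=(P[...,2]>zlo)&(P[...,2]<zhi)&(P[...,0]>box[0])&(P[...,0]<box[1])&(P[...,1]>box[2])&(P[...,1]<box[3])&(hsv[...,1]<60)&(hsv[...,2]>60)
    big=cv2.dilate(m.astype(np.uint8),np.ones((5,5),np.uint8)); n,l,st,ce=cv2.connectedComponentsWithStats(big); out=[]
    for i in range(1,n):
        k=(l==i)&m
        if k.sum()<60: continue
        Q=P[k][:,:2]; (cx,cy),(w,h),a=cv2.minAreaRect(Q.astype(np.float32))
        if w<h: w,h,a=h,w,a+90
        if not(50<w<80 and 25<h<50): 
            if verbose: print('skip',ce[i].round(),(round(cx),round(cy)),round(w),round(h),k.sum(),np.median(hsv[k],0))
            continue
        x=np.array([np.cos(np.radians(a)),np.sin(np.radians(a))]); y=np.array([-x[1],x[0]])
        q=np.c_[(Q-[cx,cy])@x,(Q-[cx,cy])@y]
        if (q[:,1]>h/2-9).sum()<(q[:,1]<-h/2+9).sum(): x,y,q,a=-x,-y,-q,a+180
        e=q[q[:,1]<h/2-14]; nl=(e[:,0]<-w/2+9).sum(); nr=(e[:,0]>w/2-9).sum()
        wall=q[(q[:,1]>h/2-12)&(abs(q[:,0])<20)]; wm=(np.percentile(wall[:,1],3)+np.percentile(wall[:,1],97))/2
        o=dict(c=(cx,cy),w=w,h=h,yaw=(a+180)%360-180,hand='L' if nl>nr else 'R',n=(nl,nr),wall=np.array([cx,cy])+wm*y,px=ce[i],xdir=x,ydir=y)
        out.append(o)
        if verbose: print(o['hand'],o['n'],'px',ce[i].round(),'c',np.round(o['c'],1),'wh',round(w),round(h),'yaw',round(o['yaw'],1),'wall',o['wall'].round(1),'z',np.percentile(P[k][:,2],95).round(1))
    return out
if __name__=='__main__':
    import sys
    c=snap('wrist',sys.argv[1]); s=c['s']; print(s['eef_pos'].round(1),s['joints'].round(2)); brackets(c)
    if len(sys.argv)>2: print('scene'); c=snap('scene',sys.argv[1]+'s'); brackets(c)
E
python3 br.py w8 s
```

```text
[437.2 146.2 289. ] [ 0.07  0.13  1.57 -0.    1.44  1.65]
skip [205.  21.] (634, 239) 44 36 403 [150.   3. 227.]
skip [282.   9.] (639, 138) 36 19 264 [120.   8.  63.]
skip [200.  93.] (536, 242) 41 40 404 [ 96.  13. 131.]
R (np.int64(0), np.int64(84)) px [290.  96.] c [537.8 127.1] wh 66 35 yaw 116.4 wall [527.5 122. ] z 33.1
R (np.int64(0), np.int64(98)) px [294. 188.] c [422.2 126.6] wh 65 36 yaw 138.0 wall [413.8 117.3] z 32.9
skip [453. 184.] (419, -98) 44 3 132 [70.   9.  84.5]
L (np.int64(98), np.int64(0)) px [203. 192.] c [417.  251.4] wh 64 35 yaw 89.2 wall [404.5 251.6] z 32.9
scene
R (np.int64(0), np.int64(10)) px [322. 210.] c [419.7 125.8] wh 62 30 yaw 133.3 wall [412.8 119.2] z 33.5
R (np.int64(0), np.int64(23)) px [294. 227.] c [537.4 129.1] wh 63 39 yaw 119.6 wall [526.1 122.7] z 33.8
L (np.int64(24), np.int64(1)) px [355. 228.] c [414.9 253. ] wh 65 36 yaw 91.0 wall [402.9 252.7] z 32.9
skip [321. 247.] (534, 242) 42 41 63 [106.  27.  76.]
L (np.int64(5), np.int64(0)) px [290. 263.] c [640.5 230.4] wh 70 33 yaw -21.0 wall [643.2 237.5] z 33.5
```

View pics/w8.png

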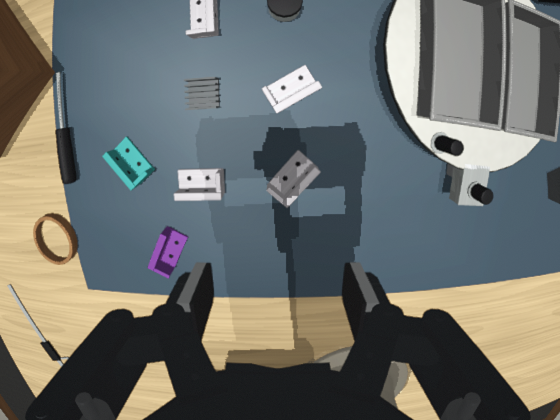

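Run:
```python
from h import *
for n in ['scene7','side7','w7','w8','w8s']:
    c=load(n); P=cloud(c); m=(abs(P[...,2]-104)<3)&(P[...,0]>492)&(P[...,0]<700)&(abs(P[...,1]+125)<115); Q=P[m][:,:2]
    print(n,m.sum(),cv2.minAreaRect(Q.astype(np.float32)), np.percentile(Q,[.5,99.5],axis=0).round(1).tolist())
```

```text
scene7 501 ((588.1389770507812, -124.21211242675781), (214.0647735595703, 172.46676635742188), 87.69989776611328) [[501.4, -232.1], [675.3, -17.7]]
side7 1202 ((586.5628662109375, -128.81480407714844), (211.85557556152344, 171.87356567382812), 87.8357162475586) [[498.7, -235.2], [673.8, -22.7]]
w7 5910 ((524.8434448242188, -123.77433013916016), (210.7681427001953, 48.786685943603516), 89.41964721679688) [[500.2, -227.9], [547.2, -19.6]]
w8 3291 ((588.1766357421875, -125.67835998535156), (210.92933654785156, 170.04934692382812), 87.81804656982422) [[501.3, -227.7], [670.7, -18.6]]
w8s 498 ((587.597412109375, -124.85369110107422), (214.95399475097656, 173.06915283203125), 88.34923553466797) [[500.6, -231.0], [675.4, -16.5]]
```

Emit:
play_rows(deltas=[[-0.073,-0.09,-0.6,0,0,-0.8625,0],[-0.073,-0.09,-0.6,0,0,-0.8625,0],[-0.073,-0.09,-0.6,0,0,-0.8625,0],[-0.073,-0.09,-0.6,0,0,-0.8625,0],[-0.073,-0.09,-0.6,0,0,-0.8625,0],[-0.073,-0.09,-0.6,0,0,-0.8625,0],[-0.073,-0.09,-0.6,0,0,-0.8625,0],[-0.073,-0.09,-0.6,0,0,-0.8625,0]])

```text
time_s: 13.87
eef_pos: [413.7, 116.4, 97.2]
ee_rot: [-0.0, 0.932, -0.362, 0.0]
force: [1.1, -0.2, -0.9]
grip_width: 0.499
```

Emit:
play_rows(deltas=[[0,0,0,0,0,0,0],[0,0,0,0,0,0,0],[0,0,0,0,0,0,0]])

```text
time_s: 14.12
eef_pos: [414.8, 117.3, 99.5]
ee_rot: [-0.0, 0.934, -0.358, 0.001]
force: [0.4, 0.4, 0.3]
grip_width: 0.5
```

```bash
python3 br.py w9; python3 -c "
from h import *
q=sensors.sense()['ee_rot'];print(np.degrees(np.arctan2(*R.from_quat([q[1],q[2],q[3],q[0]]).as_matrix()[[1,0],1])))"
```

```text
[414.8 117.3  99.5] [0.   0.28 1.94 0.   0.93 2.31]
skip [70. 26.] (636, 131) 38 13 75 [80. 12. 98.]
skip [494.  33.] (419, -98) 44 3 507 [70.  9. 91.]
R (np.int64(0), np.int64(290)) px [156. 116.] c [538.7 127.7] wh 65 36 yaw 119.9 wall [527.6 121.3] z 32.9
skip [ 11. 132.] (635, 239) 46 37 730 [150.   5. 189.]
skip [ 68. 212.] (536, 242) 42 41 822 [ 96.  12. 128.]
R (np.int64(0), np.int64(319)) px [274. 231.] c [422.2 126.5] wh 64 36 yaw 138.2 wall [413.5 116.8] z 32.7
skip [175. 296.] (424, 222) 22 8 270 [150.   4. 171.]
-131.95768430588717
```

Emit:
play_rows(deltas=[[-0.02,0,-0.8,0,0,0,0],[0,0,-0.8,0,0,0,0],[0,0,-0.4,0,0,0,0],[0,0,-0.2,0,0,0,0],[0,0,0,0,0,0,0],[0,0,0,0,0,0,0],[0,0,0,0,0,0,-1],[0,0,0,0,0,0,-1]], squeeze=50)

```text
time_s: 14.83
eef_pos: [413.9, 117.7, 11.4]
ee_rot: [-0.0, 0.933, -0.359, 0.001]
force: [-1.5, 0.9, 0.7]
grip_width: 0.227
```

Emit:
play_rows(deltas=[[0,0,0,0,0,0,-1],[0,0,0,0,0,0,-1],[0,0,0,0,0,0,-1],[0,0,0,0,0,0,-1]])

```text
time_s: 15.17
eef_pos: [413.7, 117.7, 11.3]
ee_rot: [-0.0, 0.933, -0.359, 0.001]
force: [-1.9, 0.4, 9.0]
grip_width: 0.106
```

Emit:
play_rows(deltas=[[0,0,0.6,0,0,0,-1],[0,0,0.9,0,0,0,-1],[0,0,0.9,0,0,0,-1],[0,0,0.9,0,0,0,-1],[0.4,-0.6,0.3,0,0,0.7,-1],[0.584,-0.8,0,0,0,0.7,-1],[0.584,-0.8,0,0,0,0.7,-1],[0.584,-0.8,0,0,0,0.7,-1]])

```text
time_s: 15.83
eef_pos: [499.9, -3.8, 155.1]
ee_rot: [0.0, 0.976, -0.216, 0.001]
force: [1.1, 0.2, 0.2]
grip_width: 0.109
```

Emit:
play_rows(deltas=[[0.584,-0.8,0,0,0,0.7,-1],[0.584,-0.8,0,0,0,0.7,-1],[0.584,-0.8,0,0,0,0.7,-1],[0.584,-0.8,0,0,0,0.7,-1],[0.584,-0.8,0,0,0,0.7,-1],[0.18,-0.43,0,0,0,0.37,-1],[0,0,0,0,0,0,-1],[0,0,0,0,0,0,-1]])

```text
time_s: 16.5
eef_pos: [622.9, -180.0, 153.8]
ee_rot: [-0.0, 1.0, -0.019, -0.0]
force: [-0.0, 1.6, -0.4]
grip_width: 0.106
```

Emit:
play_rows(deltas=[[0,0,-0.8,0,0,0,-1],[0,0,-0.8,0,0,0,-1],[0,0,-0.25,0,0,0,-1],[0,0,-0.13,0,0,0,-1],[0,0,0,0,0,0,-1],[0,0,0,0,0,0,-1]])

```text
time_s: 17.0
eef_pos: [623.9, -179.5, 76.8]
ee_rot: [0.001, 1.0, -0.018, 0.001]
force: [0.9, -0.5, -1.9]
grip_width: 0.106
```

Emit:
play_rows(deltas=[[0,0,0,0,0,0,-0.3],[0,0,0,0,0,0,-0.3],[0,0,0,0,0,0,-0.3],[0,0,0.6,0,0,0,-0.3],[0,0,0.9,0,0,0,-0.3],[0,0,0.9,0,0,0,-0.3],[0,0.5,0.3,0,0,0,-0.3],[0,0.9,0,0,0,0,0]])

```text
time_s: 17.67
eef_pos: [624.5, -126.3, 187.7]
ee_rot: [0.002, 1.0, -0.02, 0.004]
force: [-0.1, 0.3, 0.5]
grip_width: 0.475
```

Emit:
play_rows(deltas=[[-0.2,0.95,0,0,0,0,0],[-0.2,0.95,0,0,0,0,0],[-0.2,0.95,0,0,0,0,0],[-0.2,0.95,0,0,0,0,0],[-0.2,0.95,0,0,0,0,0],[-0.2,0.95,0,0,0,0,0],[-0.2,0.95,0,0,0,0,0],[-0.2,0.95,0,0,0,0,0]])

```text
time_s: 18.33
eef_pos: [558.6, 182.2, 183.8]
ee_rot: [-0.0, 1.0, -0.018, 0.001]
force: [0.8, 0.4, -0.3]
grip_width: 0.503
```

Emit:
play_rows(deltas=[[0,0.3,0,0,0,0,0],[0,0,0,0,0,0,0],[0,0,0,0,0,0,0],[0,0,0,0,0,0,0]])

```text
time_s: 18.67
eef_pos: [559.6, 191.3, 183.1]
ee_rot: [0.0, 1.0, -0.018, 0.0]
force: [0.4, -1.3, -0.5]
grip_width: 0.499
```

```bash
python3 br.py w10 s
```

```text
[559.6 191.3 183.1] [ 0.13  0.5   1.36 -0.    1.29  1.74]
R (np.int64(0), np.int64(159)) px [230. 109.] c [645.2 239.9] wh 64 36 yaw -178.3 wall [645.6 227.3] z 33.0
skip [334.  93.] (651, 136) 43 43 1066 [120.   4.  66.]
skip [226. 217.] (536, 242) 41 40 677 [ 96.  13. 107.]
R (np.int64(0), np.int64(161)) px [342. 219.] c [539.5 128.1] wh 64 36 yaw 120.2 wall [528.5 121.7] z 32.8
skip [503. 294.] (417, -98) 38 3 145 [70.  9. 81.]
skip [246. 319.] (417, 236) 39 32 406 [150.   4. 185.]
scene
R (np.int64(1), np.int64(17)) px [294. 227.] c [535.2 127.6] wh 64 36 yaw 116.0 wall [525.8 123. ] z 33.4
L (np.int64(21), np.int64(0)) px [355. 228.] c [415.5 252.3] wh 65 36 yaw 90.8 wall [402.9 252.1] z 33.2
R (np.int64(9), np.int64(29)) px [290. 263.] c [643.7 237.8] wh 67 36 yaw 175.9 wall [643.  227.1] z 33.5
```

Emit:
play_rows(deltas=[[0.717,0.3,-0.5,0,0,0.22,0],[0.717,0.3,-0.5,0,0,0.22,0],[0.717,0.3,-0.5,0,0,0.21,0],[0,0,-0.8,0,0,0,0],[0,0,-0.7,0,0,0,0],[0,0,0,0,0,0,0],[0,0,0,0,0,0,0],[0,0,0,0,0,0,0]])

```text
time_s: 19.43
eef_pos: [646.3, 228.0, 65.4]
ee_rot: [-0.0, 1.0, 0.016, 0.002]
force: [0.7, -1.0, 1.4]
grip_width: 0.503
```

```bash
python3 br.py w11 | head -5
```

```text
[646.3 228.   65.4] [ 0.17  0.81  1.13 -0.    1.19  1.71]
skip [443.  74.] (753, 137) 47 14 835 [ 30.   7. 255.]
R (np.int64(0), np.int64(375)) px [272. 251.] c [645.8 238.9] wh 64 33 yaw -177.7 wall [646.2 227.4] z 32.7
skip [403. 221.] (662, 149) 36 10 73 [ 80.  12. 107.]
skip [254. 357.] (549, 241) 40 16 213 [96. 13. 89.]
```

Aligned; descending and gripping.

Emit:
play_rows(deltas=[[0,0,-0.7,0,0,0,0],[0,0,-0.45,0,0,0,0],[0,0,-0.2,0,0,0,0],[0,0,0,0,0,0,0],[0,0,0,0,0,0,0],[0,0,0,0,0,0,-1],[0,0,0,0,0,0,-1],[0,0,0,0,0,0,-1]])

```text
time_s: 20.15
eef_pos: [645.9, 228.6, 10.6]
ee_rot: [-0.0, 1.0, 0.016, 0.001]
force: [0.5, 0.4, 2.0]
grip_width: 0.106
```

Emit:
play_rows(deltas=[[0,0,0,0,0,0,-1],[0,0,0,0,0,0,-1],[0,0,0,0,0,0,-1]])

```text
time_s: 20.4
eef_pos: [645.9, 228.6, 10.5]
ee_rot: [-0.0, 1.0, 0.016, 0.001]
force: [-0.3, -0.1, 6.2]
grip_width: 0.106
```

Emit:
play_rows(deltas=[[0,0,0.6,0,0,0,-1],[0,0,0.9,0,0,0,-1],[0,0,0.9,0,0,0.4,-1],[-0.168,-0.4,0.8,0,0,0.9,-1],[-0.168,-0.7,0.5,0,0,0.96,-1],[-0.168,-0.7,0,0,0,0.96,-1],[-0.168,-0.7,0,0,0,0.96,-1],[-0.168,-0.7,0,0,0,0.96,-1]])

```text
time_s: 21.07
eef_pos: [611.0, 99.4, 157.5]
ee_rot: [0.0, 0.959, 0.284, 0.0]
force: [0.2, -0.3, -0.7]
grip_width: 0.109
```

Emit:
play_rows(deltas=[[-0.168,-0.7,0,0,0,0.96,-1],[-0.168,-0.7,0,0,0,0.96,-1],[-0.168,-0.7,0,0,0,0.96,-1],[-0.168,-0.7,0,0,0,0.96,-1],[-0.168,-0.7,0,0,0,0.96,-1],[-0.168,-0.7,0,0,0,0.96,-1],[-0.168,-0.7,0,0,0,0.96,-1],[-0.168,-0.7,0,0,0,0.96,-1]])

```text
time_s: 21.73
eef_pos: [557.3, -124.8, 157.2]
ee_rot: [0.0, 0.771, 0.637, 0.0]
force: [-0.4, -0.0, -1.4]
grip_width: 0.104
```

Emit:
play_rows(deltas=[[-0.168,-0.7,0,0,0,0.96,-1],[-0.168,-0.7,0,0,0,0.5,-1],[0,0,0,0,0,0,-1],[0,0,0,0,0,0,-1]])

```text
time_s: 22.07
eef_pos: [544.0, -180.5, 157.0]
ee_rot: [-0.0, 0.723, 0.691, 0.0]
force: [0.3, 0.3, -1.5]
grip_width: 0.103
```

Run:
```python
from h import *
c=snap('wrist','w12'); s=c['s']; q=s['ee_rot']; print(s['eef_pos'].round(1),s['joints'].round(2),np.degrees(np.arctan2(*R.from_quat([q[1],q[2],q[3],q[0]]).as_matrix()[[1,0],1])))
P=cloud(c); m=(abs(P[...,2]-94)<4)&(P[...,0]>560)&(P[...,0]<664)&(P[...,1]>-223)&(P[...,1]<-137); print(m.sum(),np.nanpercentile(P[m],[1,50,99],axis=0).round(1).tolist())
m=(abs(P[...,2]-104)<3)&(P[...,0]>490)&(P[...,0]<690)&(abs(P[...,1]+125)<115);print(cv2.minAreaRect(P[m][:,:2].astype(np.float32)))
```

```text
[ 544.  -180.5  157. ] [-0.52  0.48  1.45  0.    1.21 -0.48] -2.6161032488724714
1752 [[592.6, -220.2, 90.3], [617.9, -178.3, 93.6], [663.9, -148.8, 97.5]]
((588.6984252929688, -126.50696563720703), (210.11416625976562, 170.60374450683594), 87.5839614868164)
```

View pics/w12.png

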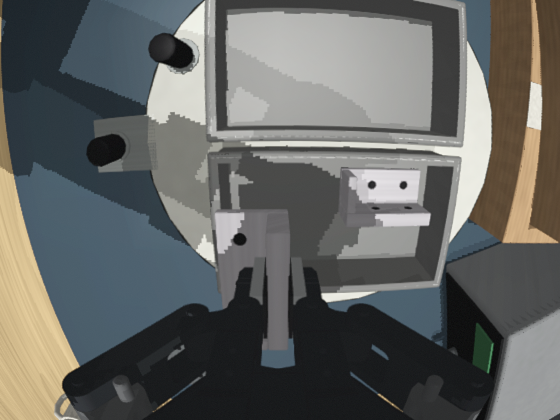

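Emit:
play_rows(deltas=[[0,0,-0.8,0,0,0,-1],[0,0,-0.8,0,0,0,-1],[0,0,-0.3,0,0,0,-1],[0,0,-0.15,0,0,0,-1],[0,0,0,0,0,0,-1],[0,0,0,0,0,0,-1]])

```text
time_s: 22.62
eef_pos: [545.1, -179.1, 76.0]
ee_rot: [0.001, 0.722, 0.692, 0.0]
force: [-0.2, 0.5, -0.7]
grip_width: 0.102
```

Emit:
play_rows(deltas=[[0,0,0,0,0,0,-0.5],[0,0,0,0,0,0,-0.5],[0,0,0,0,0,0,-0.5],[0,0,0.6,0,0,0,-0.5],[0,0,0.6,0,0,0,-0.5],[0.35,0.17,0,0,0,0,-1],[0.35,0.17,0,0,0,0,-1],[0,0,0,0,0,0,-1]])

```text
time_s: 23.28
eef_pos: [574.1, -165.2, 123.9]
ee_rot: [0.001, 0.722, 0.692, 0.001]
force: [-0.6, 0.8, 0.0]
grip_width: 0.004
```

Emit:
play_rows(deltas=[[-0.02,0,-0.6,0,0,0,-1],[0,0,-0.4,0,0,0,-1],[0,0,-0.1,0,0,0,-1],[0.1,0,0,0,0,0,-1],[0.1,0,0,0,0,0,-1],[0.1,0,0,0,0,0,-1],[0,0,0,0,0,0,-1]])

```text
time_s: 23.87
eef_pos: [584.7, -166.2, 80.0]
ee_rot: [0.001, 0.722, 0.692, 0.0]
force: [-0.4, -0.0, -0.7]
grip_width: -0.002
```

Emit:
play_rows(deltas=[[-0.05,0,0.3,0,0,0,-1],[0,0,0.9,0,0,0,-1],[0,0,0.9,0,0,0,-1],[-0.4,0.6,0.3,0,0,0,0],[-0.5,0.9,0,0,0,0,0],[-0.5,0.9,0,0,0,0,0],[-0.5,0.9,0,0,0,0,0],[-0.5,0.9,0,0,0,0,0]])

```text
time_s: 24.53
eef_pos: [484.3, 3.4, 176.3]
ee_rot: [0.001, 0.722, 0.692, 0.001]
force: [1.4, 1.1, 1.2]
grip_width: 0.504
```

Emit:
play_rows(deltas=[[-0.4,0.9,0,0,0,0.1,0],[-0.4,0.9,0,0,0,0.1,0],[-0.4,0.9,0,0,0,0.1,0],[-0.4,0.9,0,0,0,0,0],[-0.4,0.4,0,0,0,0,0],[0,0,0,0,0,0,0],[0,0,0,0,0,0,0],[0,0,0,0,0,0,0]])

```text
time_s: 25.2
eef_pos: [406.1, 161.7, 175.8]
ee_rot: [0.001, 0.711, 0.703, 0.001]
force: [0.1, -0.5, -0.3]
grip_width: 0.5
```

```bash
python3 br.py w13 s
```

```text
[406.1 161.7 175.8] [ 0.11  0.18  1.83 -0.    1.14  0.12]
L (np.int64(179), np.int64(0)) px [277. 101.] c [416.5 252.2] wh 63 36 yaw 89.5 wall [403.4 252.3] z 32.9
skip [413. 110.] (536, 241) 42 40 783 [ 96.  14. 121.]
R (np.int64(0), np.int64(184)) px [398. 220.] c [538.2 128. ] wh 65 36 yaw 118.6 wall [527.2 122. ] z 32.8
skip [554. 214.] (752, 136) 41 15 242 [ 36.   9. 105.]
scene
R (np.int64(3), np.int64(18)) px [294. 227.] c [537.  128.1] wh 64 38 yaw 118.0 wall [525.7 122.1] z 32.8
L (np.int64(14), np.int64(0)) px [355. 228.] c [416.7 249.9] wh 67 41 yaw 86.6 wall [402.6 250.7] z 33.2
skip [321. 247.] (534, 242) 42 39 61 [105.  27.  76.]
```

Emit:
play_rows(deltas=[[-0.07,0.755,-0.6,0,0,0,0],[0,0.755,-0.6,0,0,0,0],[0,0.755,-0.6,0,0,0,0],[0,0,-0.8,0,0,0,0],[0,0,-0.8,0,0,0,0],[0,0,-0.45,0,0,0,0],[0,0,-0.25,0,0,0,0],[0,0,0,0,0,0,0]])

```text
time_s: 25.97
eef_pos: [402.5, 251.8, 9.5]
ee_rot: [-0.001, 0.712, 0.703, -0.001]
force: [0.0, 0.5, 0.6]
grip_width: 0.499
```

Emit:
play_rows(deltas=[[0,0,0,0,0,0,0],[0,0,0,0,0,0,-1],[0,0,0,0,0,0,-1],[0,0,0,0,0,0,-1],[0,0,0,0,0,0,-1],[0,0,0,0,0,0,-1],[0,0,0,0,0,0,-1]])

```text
time_s: 26.55
eef_pos: [403.5, 252.8, 12.2]
ee_rot: [0.001, 0.711, 0.703, 0.001]
force: [0.2, -0.9, 7.5]
grip_width: 0.101
```

Emit:
play_rows(deltas=[[0,0,0.6,0,0,0,-1],[0,0,0.9,0,0,0,-1],[0,0,0.9,0,0,0,-1],[0,0,0.9,0,0,0,-1],[0.4,-0.7,0.5,0,0,-0.2,-1],[0.45,-0.85,0,0,0,0,-1],[0.45,-0.85,0,0,0,0,-1],[0.45,-0.85,0,0,0,0,-1]])

```text
time_s: 27.22
eef_pos: [473.3, 121.2, 164.0]
ee_rot: [0.001, 0.718, 0.696, 0.001]
force: [0.7, -0.5, -1.0]
grip_width: 0.105
```

Emit:
play_rows(deltas=[[0.45,-0.85,0,0,0,0,-1],[0.45,-0.85,0,0,0,0,-1],[0.45,-0.85,0,0,0,0,-1],[0.45,-0.85,0,0,0,0,-1],[0.45,-0.85,0,0,0,0,-1],[0.3,-0.6,0,0,0,0,-1],[0,0,0,0,0,0,-1],[0,0,0,0,0,0,-1]])

```text
time_s: 27.88
eef_pos: [574.8, -72.3, 162.9]
ee_rot: [-0.0, 0.719, 0.695, 0.0]
force: [-0.8, 0.4, -1.1]
grip_width: 0.106
```

Emit:
play_rows(deltas=[[0,0.02,-0.8,0,0,0,-1],[0,0,-0.8,0,0,0,-1],[0,0,-0.38,0,0,0,-1],[0,0,-0.18,0,0,0,-1],[0,0,0,0,0,0,-1],[0,0,0,0,0,0,-1],[0,0,0,0,0,0,-0.4],[0,0,0,0,0,0,-0.4]])

```text
time_s: 28.55
eef_pos: [575.4, -70.5, 77.9]
ee_rot: [0.001, 0.718, 0.696, 0.001]
force: [-0.4, -0.0, 1.1]
grip_width: 0.301
```

Emit:
play_rows(deltas=[[0,0,0,0,0,0,-0.4],[0,0,0.6,0,0,0,-0.4],[0,0,0.9,0,0,0,-0.4],[0,0,0.9,0,0,0,-0.4],[0,0.5,0.3,0,0,-0.9,-0.4],[-0.1,0.7,0,0,0,-0.98,0],[-0.2,0.7,0,0,0,-0.98,0],[-0.2,0.7,0,0,0,-0.98,0]])

```text
time_s: 29.22
eef_pos: [554.5, 34.4, 185.3]
ee_rot: [0.0, 0.844, 0.536, 0.001]
force: [1.0, -0.6, 0.3]
grip_width: 0.502
```

Run:
```python
from h import *
for n in ['scene','side','wrist']:
    c=snap(n,n+'14'); P=cloud(c); hsv=cv2.cvtColor(c['pixels'],cv2.COLOR_RGB2HSV)
    m=(P[...,2]>86)&(P[...,2]<99)&(P[...,0]>508)&(P[...,0]<664)&(P[...,1]>-221)&(P[...,1]<-30)&(hsv[...,1]<40)
    m=cv2.morphologyEx(m.astype(np.uint8),cv2.MORPH_OPEN,np.ones((2,2),np.uint8))
    k,l,st,ce=cv2.connectedComponentsWithStats(m)
    for i in range(1,k):
        if st[i,4]>15: print(n,st[i,4],ce[i].round(),np.percentile(P[l==i],[2,98],axis=0).round(0).tolist(),np.median(hsv[l==i],0))
a=cv2.imread('pics/side14.png')[210:340,270:420]; b=cv2.imread('pics/scene14.png')[140:230,170:290]
a=cv2.resize(a,(400,347)); b=cv2.resize(b,(400,300)); b=np.pad(b,((0,47),(0,0),(0,0)))
cv2.imwrite('pics/m14.png',np.hstack([a,b]))
```

```text
scene 57 [226. 168.] [[509.0, -199.0, 82.0], [555.0, -133.0, 103.0]] [128.  14.  96.]
scene 229 [228. 183.] [[nan, nan, nan], [nan, nan, nan]] [120.  11.  58.]
scene 71 [204. 179.] [[601.0, -179.0, 81.0], [650.0, -133.0, 104.0]] [132.  14.  92.]
scene 32 [256. 180.] [[508.0, -84.0, 84.0], [528.0, -24.0, 103.0]] [90. 11. 49.]
side 39 [335. 229.] [[627.0, -34.0, 80.0], [666.0, -31.0, 94.0]] [20.  6. 88.]
side 166 [325. 255.] [[nan, nan, nan], [nan, nan, nan]] [140.   4. 155.]
side 31 [353. 258.] [[601.0, -136.0, 83.0], [647.0, -122.0, 106.0]] [ 30.   5. 118.]
side 109 [350. 266.] [[553.0, -142.0, 77.0], [664.0, -136.0, 93.0]] [30.  8. 94.]
side 22 [339. 266.] [[569.0, -135.0, 85.0], [598.0, -122.0, 106.0]] [ 30.   5. 123.]
side 210 [371. 275.] [[nan, nan, nan], [nan, nan, nan]] [143.   4. 145.]
side 20 [329. 271.] [[541.0, -134.0, 86.0], [567.0, -121.0, 107.0]] [ 30.   3. 155.]
side 23 [315. 279.] [[504.0, -132.0, 84.0], [532.0, -119.0, 106.0]] [ 30.   5. 122.]
side 30 [322. 282.] [[519.0, -138.0, 77.0], [546.0, -135.0, 91.0]] [30.   8.  95.5]
side 178 [337. 295.] [[nan, nan, nan], [nan, nan, nan]] [150.   3. 238.]
wrist 534 [301. 342.] [[nan, nan, nan], [nan, nan, nan]] [50.  4. 62.]
wrist 197 [437. 310.] [[642.0, -120.0, 88.0], [664.0, -118.0, 101.0]] [60.  7. 69.]
wrist 30 [444. 321.] [[650.0, -136.0, 96.0], [664.0, -131.0, 102.0]] [45.  4. 60.]
```

View pics/m14.png

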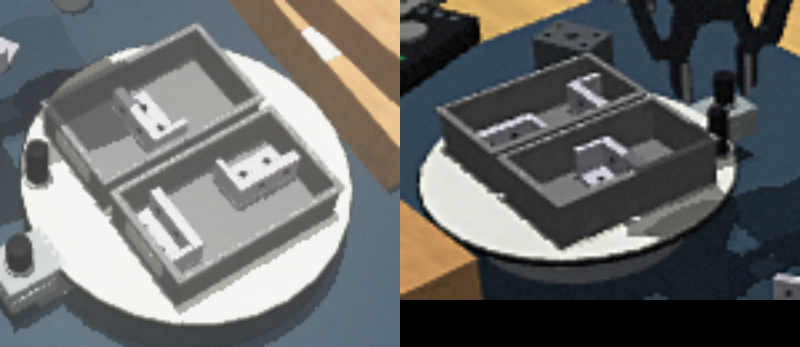

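Run:
```python
from h import *
c=load('side14'); P=cloud(c); hsv=cv2.cvtColor(c['pixels'],cv2.COLOR_RGB2HSV)
for nm,b in(('R1',(580,664,-200,-142)),('A',(510,575,-222,-142))):
    m=(P[...,2]>90)&(P[...,2]<98)&(P[...,0]>b[0])&(P[...,0]<b[1])&(P[...,1]>b[2])&(P[...,1]<b[3]); Q=P[m]
    print(nm,m.sum(),np.percentile(Q,[3,97],axis=0).round(0).tolist(),cv2.minAreaRect(Q[:,:2].astype(np.float32)))
```

```text
R1 177 [[598.0, -193.0, 90.0], [664.0, -152.0, 97.0]] ((630.0591430664062, -172.31210327148438), (52.540679931640625, 67.61782836914062), 89.09684753417969)
A 156 [[513.0, -207.0, 91.0], [542.0, -147.0, 97.0]] ((527.3633422851562, -175.92161560058594), (64.38371276855469, 30.07709503173828), 86.50233459472656)
```

Emit:
play_rows(deltas=[[-0.038,0.115,-0.08,0,0,-1,0],[-0.038,0.115,-0.08,0,0,-1,0],[-0.038,0.115,-0.08,0,0,-1,0],[-0.038,0.115,-0.08,0,0,-1,0],[-0.038,0.115,-0.08,0,0,-1,0],[-0.038,0.115,-0.08,0,0,-1,0],[-0.038,0.115,-0.08,0,0,-1,0],[-0.038,0.115,-0.08,0,0,-1,0]])

```text
time_s: 30.03
eef_pos: [543.1, 69.3, 159.0]
ee_rot: [0.0, 0.989, 0.146, 0.0]
force: [-0.2, 0.2, 0.1]
grip_width: 0.501
```

Emit:
play_rows(deltas=[[-0.038,0.115,-0.08,0,0,-1,0],[-0.038,0.115,-0.08,0,0,-1,0],[-0.038,0.115,-0.08,0,0,-1,0],[-0.038,0.115,-0.08,0,0,-1,0],[-0.038,0.115,-0.08,0,0,-1,0],[-0.038,0.115,-0.08,0,0,-1,0],[-0.038,0.115,-0.08,0,0,-1,0],[-0.038,0.115,-0.08,0,0,-1,0]])

```text
time_s: 30.7
eef_pos: [531.0, 106.2, 133.4]
ee_rot: [0.0, 0.963, -0.269, 0.0]
force: [0.3, 0.4, 0.8]
grip_width: 0.501
```

Emit:
play_rows(deltas=[[-0.038,0.115,-0.08,0,0,-1,0],[-0.038,0.115,-0.08,0,0,-1,0],[-0.038,0.115,-0.08,0,0,-1,0],[-0.038,0.115,-0.08,0,0,-1,0],[-0.038,0.115,-0.08,0,0,-1,0],[0,0,0,0,0,0,0],[0,0,0,0,0,0,0],[0,0,0,0,0,0,0]])

```text
time_s: 31.37
eef_pos: [523.4, 129.4, 117.7]
ee_rot: [-0.0, 0.863, -0.505, 0.0]
force: [-0.2, 0.0, 0.3]
grip_width: 0.497
```

```bash
python3 br.py w15; python3 -c "
from h import *
q=sensors.sense()['ee_rot'];print(np.degrees(np.arctan2(*R.from_quat([q[1],q[2],q[3],q[0]]).as_matrix()[[1,0],1])))"
```

```text
[523.4 129.4 117.7] [ 0.03  0.46  1.6  -0.    1.08  2.66]
skip [525.  51.] (415, -98) 35 3 258 [72.5  8.  68. ]
skip [33. 95.] (753, 137) 47 15 535 [ 30.  10. 168.]
R (np.int64(0), np.int64(284)) px [273. 210.] c [539.4 127.8] wh 65 36 yaw 119.7 wall [528.1 121.4] z 32.7
-150.75379447771678
```

Emit:
play_rows(deltas=[[0,0.01,-0.8,0,0,0,0],[0,0,-0.8,0,0,0,0],[0,0,-0.6,0,0,0,0],[0,0,-0.3,0,0,0,0],[0,0,-0.12,0,0,0,0],[0,0,0,0,0,0,0],[0,0,0,0,0,0,0],[0,0,0,0,0,0,-1]])

```text
time_s: 32.08
eef_pos: [523.7, 130.4, 13.8]
ee_rot: [-0.001, 0.862, -0.506, 0.001]
force: [0.9, 0.1, -0.3]
grip_width: 0.372
```

Emit:
play_rows(deltas=[[0,0,0,0,0,0,-1],[0,0,0,0,0,0,-1],[0,0,0,0,0,0,-1],[0,0,0,0,0,0,-1],[0,0,0,0,0,0,-1]])

```text
time_s: 32.5
eef_pos: [523.5, 130.5, 13.6]
ee_rot: [-0.0, 0.862, -0.507, 0.001]
force: [-1.7, 0.1, 6.1]
grip_width: 0.1
```

Emit:
play_rows(deltas=[[0,0,0.6,0,0,0,-1],[0,0,0.9,0,0,0,-1],[0,0,0.9,0,0,0.5,-1],[0,0,0.9,0,0,0.99,-1],[0.06,-0.33,0.4,0,0,0.99,-1],[0.06,-0.33,0,0,0,0.99,-1],[0.06,-0.33,0,0,0,0.99,-1],[0.06,-0.33,0,0,0,0.99,-1]])

```text
time_s: 33.17
eef_pos: [532.5, 77.2, 161.1]
ee_rot: [-0.0, 0.971, -0.241, 0.0]
force: [-0.2, 0.4, -1.8]
grip_width: 0.101
```

Emit:
play_rows(deltas=[[0.06,-0.33,0,0,0,0.99,-1],[0.06,-0.33,0,0,0,0.99,-1],[0.06,-0.33,0,0,0,0.99,-1],[0.06,-0.33,0,0,0,0.99,-1],[0.06,-0.33,0,0,0,0.99,-1],[0.06,-0.33,0,0,0,0.99,-1],[0.06,-0.33,0,0,0,0.99,-1],[0.06,-0.33,0,0,0,0.99,-1]])

```text
time_s: 33.83
eef_pos: [551.6, -28.5, 160.7]
ee_rot: [-0.0, 0.985, 0.171, -0.0]
force: [-0.7, 0.5, -0.3]
grip_width: 0.101
```

Emit:
play_rows(deltas=[[0.06,-0.35,0,0,0,0.99,-1],[0.06,-0.35,0,0,0,0.99,-1],[0.06,-0.35,0,0,0,0.99,-1],[0.06,-0.35,0,0,0,0.99,-1],[0.06,-0.35,0,0,0,0.99,-1],[0.06,-0.35,0,0,0,0.99,-1],[0.06,-0.35,0,0,0,0.99,-1],[0.06,-0.35,0,0,0,0.99,-1]])

```text
time_s: 34.5
eef_pos: [570.8, -140.5, 160.7]
ee_rot: [-0.0, 0.833, 0.553, -0.0]
force: [0.8, 0.2, -0.8]
grip_width: 0.104
```

Emit:
play_rows(deltas=[[0.06,-0.35,0,0,0,0.5,-1],[0.06,-0.35,0,0,0,0,-1],[0.06,-0.35,0,0,0,0,-1],[0.05,-0.25,0,0,0,0,-1],[0,0,0,0,0,0,-1],[0,0,0,0,0,0,-1],[0,0,0,0,0,0,-1]])

```text
time_s: 35.08
eef_pos: [580.0, -191.3, 160.5]
ee_rot: [-0.0, 0.82, 0.572, -0.0]
force: [-0.0, 0.1, -1.2]
grip_width: 0.101
```

Run:
```python
from h import *
c=snap('wrist','w16'); s=c['s']; q=s['ee_rot']; print(s['eef_pos'].round(1),s['grip_width'],np.degrees(np.arctan2(*R.from_quat([q[1],q[2],q[3],q[0]]).as_matrix()[[1,0],1])))
snap('side','side16')
```

```text
[ 580.  -191.3  160.5] 0.10126299635663952 -20.15259214842152
```

Emit:
play_rows(deltas=[[0.025,-0.047,0,0,0,0.98,-1],[0.025,-0.047,0,0,0,0.98,-1],[0.025,-0.047,0,0,0,0.98,-1],[0,0,0,0,0,0,-1],[0,0,0,0,0,0,-1],[0,0,-0.8,0,0,0,-1],[0,0,-0.1,0,0,0,-1],[0,0,0,0,0,0,-1]])

```text
time_s: 35.85
eef_pos: [582.1, -196.7, 122.9]
ee_rot: [-0.002, 0.723, 0.691, -0.001]
force: [-0.3, 0.1, -0.7]
grip_width: 0.1
```

Run:
```python
from h import *
c=snap('wrist','w17'); s=c['s']; print(s['eef_pos'].round(1),s['joints'].round(2))
cv2.imwrite('pics/c17.png',cv2.resize(c['pixels'][80:380,120:500,::-1],(760,600),interpolation=cv2.INTER_CUBIC))
P=cloud(c)
for nm,b in(('R1',(575,664,-200,-142)),('A',(510,565,-222,-142))):
    m=(P[...,2]>90)&(P[...,2]<97)&(P[...,0]>b[0])&(P[...,0]<b[1])&(P[...,1]>b[2])&(P[...,1]<b[3]); Q=P[m]
    print(nm,m.sum(),np.percentile(Q,[3,97],axis=0).round(0).tolist())
```

```text
[ 582.1 -196.7  122.9] [-0.52  0.61  1.35  0.    1.19 -0.47]
R1 2461 [[600.0, -186.0, 91.0], [663.0, -151.0, 95.0]]
A 2434 [[513.0, -222.0, 91.0], [545.0, -144.0, 95.0]]
```

View pics/c17.png

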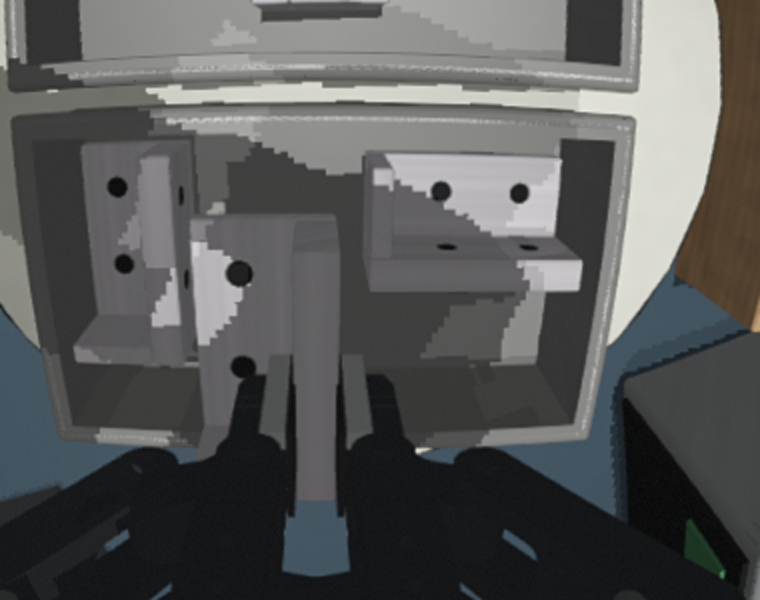

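Emit:
play_rows(deltas=[[0.03,0,-0.4,0,0,0,-1],[0,0,-0.4,0,0,0,-1],[0,0,-0.2,0,0,0,-1],[0,0,-0.1,0,0,0,-1],[0,0,0,0,0,0,-1],[0,0,0,0,0,0,-1]])

```text
time_s: 36.4
eef_pos: [584.7, -197.8, 81.6]
ee_rot: [0.001, 0.723, 0.691, 0.0]
force: [1.6, -0.2, 0.3]
grip_width: 0.102
```

Emit:
play_rows(deltas=[[0,0,-0.06,0,0,0,-1],[0,0,-0.05,0,0,0,-1],[0,0,0,0,0,0,-1],[0,0,0,0,0,0,-1]])

```text
time_s: 36.73
eef_pos: [584.3, -197.6, 76.3]
ee_rot: [0.0, 0.722, 0.691, 0.0]
force: [0.3, -0.4, -0.6]
grip_width: 0.105
```

Emit:
play_rows(deltas=[[0,0,0,0,0,0,-0.6],[0,0,0,0,0,0,-0.6],[0,0,0,0,0,0,-0.6],[0,0,0.4,0,0,0,-0.6],[0,0,0.8,0,0,0,-0.6],[0,0,0.9,0,0,0,-0.6],[0,0,0.9,0,0,0,-0.6],[-0.5,0.5,0.5,0,0,0,-0.6]])

```text
time_s: 37.4
eef_pos: [566.3, -180.1, 220.1]
ee_rot: [0.003, 0.723, 0.691, 0.001]
force: [1.2, 0.0, 0.1]
grip_width: 0.197
```

Emit:
play_rows(deltas=[[-0.6,0.8,0,0,0,0,0],[-0.6,0.8,0,0,0,0,0],[-0.6,0.8,0,0,0,0,0],[-0.6,0.8,0,0,0,0,0],[-0.6,0.8,0,0,0,0,0],[0,0.8,0,0,0,0,0],[0,0,0,0,0,0,0],[0,0,0,0,0,0,0]])

```text
time_s: 38.07
eef_pos: [444.2, 15.4, 216.6]
ee_rot: [0.0, 0.722, 0.692, 0.0]
force: [-0.1, -1.1, -0.5]
grip_width: 0.499
```

```bash
cat > chk.py <<'E'
from h import *
from br import brackets
c=snap('wrist','w18'); print(c['s']['eef_pos'].round(1)); print('wrist table'); brackets(c)
for n in('side','scene'):
    c=snap(n,n+'18'); P=cloud(c); print(n,'table'); brackets(c,box=(200,760,-20,450))
    hsv=cv2.cvtColor(c['pixels'],cv2.COLOR_RGB2HSV)
    for nm,b in(('rightbin',(515,660,-218,-142)),('leftbin',(515,660,-108,-34))):
        m=(P[...,2]>90)&(P[...,2]<99)&(P[...,0]>b[0])&(P[...,0]<b[1])&(P[...,1]>b[2])&(P[...,1]<b[3])
        k,l,st,ce=cv2.connectedComponentsWithStats(m.astype(np.uint8))
        for i in range(1,k):
            if st[i,4]>8: print(n,nm,st[i,4],ce[i].round(),np.percentile(P[l==i],[3,97],axis=0).round(0).tolist())
        m=(P[...,2]>99)&(P[...,0]>b[0])&(P[...,0]<b[1])&(P[...,1]>b[2])&(P[...,1]<b[3]); print(n,nm,'above99',m.sum())
    m=(np.hypot(P[...,0]-418,P[...,1]+121)<12)&(P[...,2]>80)&(P[...,2]<130); print(n,'pin top',m.sum(),np.percentile(P[m],[50,97],axis=0).round(1).tolist() if m.sum() else None)
E
python3 chk.py
```

```text
[444.2  15.4 216.6]
wrist table
skip [528.  82.] (752, 138) 45 15 268 [ 30.  10. 169.]
skip [259. 280.] (419, -99) 43 2 198 [70.  9. 88.]
side table
skip [296. 201.] (648, 133) 42 40 119 [120.  12.  62.]
side rightbin 152 [366. 274.] [[598.0, -189.0, 90.0], [657.0, -155.0, 97.0]]
side rightbin 114 [356. 285.] [[578.0, -216.0, 91.0], [589.0, -161.0, 97.0]]
side rightbin 146 [336. 293.] [[519.0, -207.0, 90.0], [542.0, -146.0, 97.0]]
side rightbin 11 [356. 300.] [[552.0, -218.0, 92.0], [569.0, -216.0, 97.0]]
side rightbin above99 3
side leftbin 136 [324. 253.] [[569.0, -106.0, 91.0], [600.0, -44.0, 96.0]]
side leftbin above99 2
side pin top 76 [[416.0, -123.1, 91.1], [424.8, -112.6, 94.8]]
scene table
skip [322. 248.] (534, 242) 42 39 61 [103.  28.  76.]
scene rightbin 42 [225. 167.] [[520.0, -204.0, 91.0], [544.0, -154.0, 96.0]]
scene rightbin 94 [207. 174.] [[565.0, -216.0, 90.0], [651.0, -157.0, 96.0]]
scene rightbin above99 3
scene leftbin 57 [233. 185.] [[571.0, -103.0, 90.0], [605.0, -43.0, 96.0]]
scene leftbin above99 1
scene pin top 24 [[420.8, -117.2, 90.4], [428.2, -112.1, 93.4]]
```

```bash
python3 -c "
from rig import order; print(order.finish_job())"
```

```text
the job is handed in; nothing more can be done
None
```

The turntable is locked and all four brackets are in their bins. The job is handed in, at about 38 s of robot time; no verdict was reported.

- **Turntable and pin:** I turned the disc by its handle and corrected it once. The holes were then about 2 mm out of line, within what the pin's taper can draw in. The pin went down until its collar met the lug, with about 12 N upward. The wrist camera then read its knob top at 91.7 mm, where 92 mm means fully home.
- **Brackets:** Four were there, one left-hand and three right-hand. A first rough fit from the scene camera had called the far one left-hand, but the close wrist view showed clearly that it is right-hand. To make room for the third right-hand bracket, I slid the first one along the bin by about 8 mm.
- **Last checks:** The side and scene cameras show one bracket in the left bin and three in the right. All sit flat, with their tops about 10 mm below the rim. No white bracket is left on the bench. The pin top read 90–91 mm in those two views, within the depth noise.
- **Other things on the bench:** I moved none of the bystanders or the purple and turquoise look-alikes. I did not measure their positions separately at the end.
- **Camera disagreement:** The cameras differed by 3–5 mm in absolute position, so I used the wrist camera for the close work.

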